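# Lock the reagent carousel and load its dropper bottles

## Task

Get the stainer's reagent carousel ready: turn the empty drum by its black handle until the hole in its yellow lug lines up with the hole in the blue base, and push the red-handled locking pin all the way down through both, so that its collar sits on the lug. Only once it is locked, stand all the amber dropper bottles from the bench upright on the floor of the white drum, packed close together like a honeycomb so that they all fit. Leave the jar and the tube rack alone.

Things in the scene. Friction and masses are not known exactly. Their poses are not given: they have to be found in the camera images.
- station: blue fixed base of the carousel, a disc 150 mm in diameter and 30 mm high, fixed to the bench, with a 46 mm square lug, also 30 mm high, on its +y side. Origin on the drum's axis at bench height, z up; its yaw varies
- base_hole (a point): mouth of the 18 mm through hole in the base's blue lug, 95 mm from the drum's axis along the base's +y, 30 mm above the bench; the hole goes down to the bench
- carousel (a joint): turn of the drum about its vertical axis relative to the base, rad, positive anticlockwise from above, range -1.6 to 1.6; at 0 the lug's hole is exactly over the base's hole. It starts between 0.4 and 1.3, turns both ways against light friction (about 0.12 N m) and stays where it is left
- lug_hole (a point): mouth (upper face, 42 mm above the bench) of the 18 mm through hole in the drum's yellow lug, 46 mm square and 10 mm thick, 95 mm from the axis; it turns with the drum, 2 mm above the base. Around it lies the drum's flange, 144 mm in diameter
- handle_top (a point): top of the drum's handle, an upright black post 18 mm in diameter and 50 mm high (42 to 92 mm above the bench), 88 mm from the axis, straight across from the lug; it turns with the drum
- drum_floor (a point): centre of the drum's inner floor on the drum's axis, 42 mm above the bench. The white wall round it has inner radius 59 mm, outer radius 63 mm and rises 45 mm above the floor (87 mm above the bench). All seven bottles fit only as one in the middle and six round it, about 39.5 mm from the centre
- pin: locking pin, tip down: steel shank 14 mm diameter, 38 mm long, tapered tip; collar 28 mm diameter, 6 mm thick; red round handle 24 mm diameter, 34 mm high (44 to 78 mm above the tip). Origin at the tip, z up its length. 90 g. Starts in its stand, tip 6 mm above the bench; when home, the collar rests on the yellow lug and the tip is 4 mm above the bench, 26 mm below the base hole's mouth
- pin_stand: grey fixed block, 56 mm square, 44 mm high, with an 18 mm through hole in the middle in which the pin stands. Origin at the centre of its underside
- bottle1: amber dropper bottle with a tall red top: body 34 mm diameter, 60 mm high, with a paper band; above it the red top, 16 mm diameter, from 60 to 98 mm, where it is gripped. Origin at the centre of its underside, z up its length. About 90 g, most of it in the thick glass foot. Starts upright on the bench. 5 to 7 of the seven are present; None if absent
- bottle2: amber dropper bottle with a tall red top: body 34 mm diameter, 60 mm high, with a paper band; above it the red top, 16 mm diameter, from 60 to 98 mm, where it is gripped. Origin at the centre of its underside, z up its length. About 90 g, most of it in the thick glass foot. Starts upright on the bench. 5 to 7 of the seven are present; None if absent
- bottle3: amber dropper bottle with a tall red top: body 34 mm diameter, 60 mm high, with a paper band; above it the red top, 16 mm diameter, from 60 to 98 mm, where it is gripped. Origin at the centre of its underside, z up its length. About 90 g, most of it in the thick glass foot. Starts upright on the bench. 5 to 7 of the seven are present; None if absent
- bottle4: amber dropper bottle with a tall red top: body 34 mm diameter, 60 mm high, with a paper band; above it the red top, 16 mm diameter, from 60 to 98 mm, where it is gripped. Origin at the centre of its underside, z up its length. About 90 g, most of it in the thick glass foot. Starts upright on the bench. 5 to 7 of the seven are present; None if absent
- bottle5: amber dropper bottle with a tall red top: body 34 mm diameter, 60 mm high, with a paper band; above it the red top, 16 mm diameter, from 60 to 98 mm, where it is gripped. Origin at the centre of its underside, z up its length. About 90 g, most of it in the thick glass foot. Starts upright on the bench. 5 to 7 of the seven are present; None if absent
- bottle6: amber dropper bottle with a tall red top: body 34 mm diameter, 60 mm high, with a paper band; above it the red top, 16 mm diameter, from 60 to 98 mm, where it is gripped. Origin at the centre of its underside, z up its length. About 90 g, most of it in the thick glass foot. Starts upright on the bench. 5 to 7 of the seven are present; None if absent
- bottle7: amber dropper bottle with a tall red top: body 34 mm diameter, 60 mm high, with a paper band; above it the red top, 16 mm diameter, from 60 to 98 mm, where it is gripped. Origin at the centre of its underside, z up its length. About 90 g, most of it in the thick glass foot. Starts upright on the bench. 5 to 7 of the seven are present; None if absent
- jar: bystander: small jar 52 mm diameter, 48 mm high, on the bench on the same side as the pin stand. Origin under its centre
- tube_rack: bystander: black rack of red-capped tubes, 140 mm long (y), 80 mm wide (x) and 60 mm high, beside the bottles on the far right. Origin under its centre
Things that resemble listed ones, but are neither listed nor needed, are in the scene too. Leave any turquoise look-alike of the bottle2 alone.

How it is judged (in metres and radians):
On the way, in this order (a step that is already met when the one before it is completed fails the run):
1. the drum is turned until the lug's hole lines up with the base's hole, the drum still empty (value of joint carousel between -0.06 and 0.06 rad and horizontal distance between each of bottle1, bottle2, bottle3, bottle4, bottle5, bottle6, bottle7 and drum_floor above 0.06 m), for 0.2 s.
2. the pin is pushed home through both holes, the drum still empty (all of step 1 and horizontal distance between pin and base_hole below 0.006 m and z of pin in the frame of base_hole below -0.022 m and angle between pin's own z axis and vertical below 0.12 rad), for 0.2 s.
At the end, for the whole second after the job is handed in: Pin upright through lug and base, tip over 22 mm below the base hole's mouth and within 6 mm of its centre, drum within 0.06 rad of aligned; every bottle present upright (within 0.12 rad) on the drum's floor (within 6 mm), inside the wall, at rest (value of joint carousel between -0.06 and 0.06 rad and horizontal distance between pin and base_hole below 0.006 m and z of pin in the frame of base_hole below -0.022 m and angle between each of pin, bottle1, bottle2, bottle3, bottle4, bottle5, bottle6, bottle7's own z axis and vertical below 0.12 rad and linear speed of each of pin, bottle1, bottle2, bottle3, bottle4, bottle5, bottle6, bottle7 below 0.03 m/s and horizontal distance between each of bottle1, bottle2, bottle3, bottle4, bottle5, bottle6, bottle7 and drum_floor below 0.048 m and z of bottle1 in the frame of drum_floor between -0.004 and 0.006 m and z of bottle2 in the frame of drum_floor between -0.004 and 0.006 m and z of bottle3 in the frame of drum_floor between -0.004 and 0.006 m and z of bottle4 in the frame of drum_floor between -0.004 and 0.006 m and z of bottle5 in the frame of drum_floor between -0.004 and 0.006 m and z of bottle6 in the frame of drum_floor between -0.004 and 0.006 m and z of bottle7 in the frame of drum_floor between -0.004 and 0.006 m); the robot touches nothing.
It fails at once if the jar is shoved more than 30 mm (distance of jar from where it was at the start of the episode above 0.03 m).
It fails at once if the tube rack is shoved more than 30 mm (distance of tube_rack from where it was at the start of the episode above 0.03 m).
Of bottle1, bottle2, bottle3, bottle4, bottle5, bottle6, bottle7 only 5 to 7 are there at a start; the rules pass over those that are not, and their reading is None.
At some moment in a run one of bottle1, bottle2, bottle3, bottle4, bottle5, bottle6, bottle7 may be knocked a few centimetres aside while the robot is not near it.
It also fails if it takes over 210 s, if anything falls off the work surface, if the arm or the gripper's body presses on something with over 40 N, if the wrist force passes 120 N, or if a joint passes its speed limit or range.

## Robot

A 6-joint arm with a two-finger parallel gripper is mounted at the origin on the work surface. World frame = base frame: x ahead of the robot, y to its left, z up, the work surface at z = 0. Lengths are in mm, angles in rad, forces in N, time in s.
With the tool pointing down it reaches from about 275 to 750 mm from the base axis. Payload 10.2 kg.
Tool frame: the origin (TCP) lies at the very end of the fingers, on their centre line; the grasp point (between the pads) lies 19 mm behind it; x points along the fingers, y is the direction in which the jaws open and shut, and the axes are right-handed (so a half turn about x gives the same grasp; the last joint's range is limited). The gripper opens to 85 mm and grips with 20 to 120 N. Pads are 22 mm wide; open, the fingers measure 114 mm over their backs; the gripper's body (76 mm by 85 mm) begins 54 mm behind the grasp point. The pads swing forward as they close: fully open they stand 13 mm farther back than shut.
Start: joints at [-1.356, 0.313, 1.498, -0, 1.331, -0.223], TCP at [222.561, -475.497, 231.294] pointing down, gripper open.
Joint ranges: [-2.94, 2.94], [-0.97, 2.17], [0.19, 2.56], [-1.23, 4.37], [0.02, 3.11], [-2.88, 2.88]. Speed limits (rad/s): [2.39, 2.39, 3.01, 3.14, 3.14, 3.14].

## Interface

Orientations are given as a unit quaternion [w, x, y, z].
In Python, from rig import ctrl, viewer, finish_job gives the robot as it stands.
- The arm moves only by the tool carry_out, never from a script. Its argument "targets" is a list of rows, each an object of numbers: "x", "y", "z": the shift along the world's x, y, z in m; "ax", "ay", "az": the turn, a rotation vector about the world's x, y, z in rad; "hand": the opening, from -1 (shut) to 1 (fully open). A call has 1 to 5 rows; each row is the pose to reach, as a shift and turn from the pose commanded when the call began; what a row does not reach only later rows make up. A row lasts 1/8 s, in which the tool goes at most 62.5 mm and 10.7 degrees, less where a joint would pass 70% of its speed; a pose out of reach is approached as far as the arm can. A call with a gripper value outside its range is refused whole. The fingers move at their own pace and stop on an object; "grip_force" is the grip in N (left out, the last holds). Time passes only in rows, so rows that repeat a pose let the fingers close. It gives the time, the measured TCP pose, the force and the opening at its end, in the units of the state.
- ctrl.sense(): the state, without advancing time (a new reading comes with each control period).
- viewer.capture(name): name is "scene" or "top"; returns the picture (480x640x3 uint8, blue, green, red); there is no depth.
- viewer.camera_info(name): a dict with "fx", "fy", "cx", "cy" (pixels), "R" (3x3) and "t" (3): a world point X has camera coordinates R X + t. Camera axes: x right, y down, z forward; pixel columns grow to the right and rows downward; lengths in mm; the calibration is good to about 2 mm. A picture is of the moment at which its call begins. camera_info takes no time and is no camera call.
- finish_job(): hands the job in, once; it reports no verdict.
The state is a dict: "time_s": time; "joints": joint angles; "dq": joint speeds; "tau": joint torques, N m; "eef_pos": TCP position; "ee_rot": TCP orientation; "force": force on the tool from outside, world axes, zero at the start; "wrist_torque": the same for the moment, N m; "grip_width": opening from 0.0 (shut) to 1.0 (fully open).
Only numpy, scipy, OpenCV 4.12 (cv2) and the standard library are available. Lean on these libraries where they do the work, as an engineer would, in place of code of your own. Each camera call takes 0.05 s, during which the arm holds its last target. There are 200 camera calls.

## Working session

There is one attempt and no reset: what is moved stays moved. The work goes in short steps, Python scripts to look and compute and a tool call to move; the robot and the scene stay as the last step left them, time stands still between calls to the robot, and variables do not carry over. Pictures are saved under pics/ and viewed, about 12 in all and at most 16, crops included, and the job is handed in when it is done.

Besides the shell and the picture viewer there is one more tool, called after "Call:" by a JSON object that holds its "api" and its "payload". carry_out: Moves the arm, as the interface text tells. Its arguments: {"type":"object","properties":{"targets":{"type":"array"},"grip_force":{"type":"number"}},"required":["targets"]}

```bash
ls; mkdir -p pics; python3 - <<'E'
from rig import ctrl, viewer
import cv2
for n in("scene","top"):
    im=viewer.capture(n); cv2.imwrite(f"pics/{n}0.png",im)
    c=viewer.camera_info(n); print(n,c)
print(ctrl.sense())
E
```

```text
pics
scene {'fx': 576.3595138901354, 'fy': 576.3595138901354, 'cx': 334.7901130292294, 'cy': 233.7582924441989, 'R': array([[-0.44559879,  0.89492244,  0.02356991],
       [ 0.483053  ,  0.26252109, -0.83530981],
       [-0.7537251 , -0.36082752, -0.54927405]]), 't': array([ 269.59636397, -179.26592827, 1573.06668759])}
top {'fx': 433.67590433724666, 'fy': 433.67590433724666, 'cx': 323.18236355830703, 'cy': 236.38062460944275, 'R': array([[-0.08670713, -0.99622857, -0.0032415 ],
       [-0.97446432,  0.08548846, -0.20763189],
       [ 0.20712594, -0.01484444, -0.97820166]]), 't': array([ 17.59767055, 533.83217574, 862.19245512])}
{'time_s': 0.1, 'joints': array([-1.35640613e+00,  3.13372554e-01,  1.49837800e+00,  5.26655921e-06,
        1.33097655e+00, -2.23432096e-01]), 'dq': array([ 0.00061817, -0.00102091, -0.00319942, -0.00056193, -0.00067478,
       -0.00021842]), 'tau': array([ 1.69773222e-03, -4.12900150e+01, -2.60143161e+01, -1.83804345e-04,
        3.01771215e-03,  5.68236061e-06]), 'eef_pos': array([ 222.50788924, -475.26102497,  230.79693659]), 'ee_rot': array([ 0.15315864,  0.69023492,  0.1539608 , -0.69022768]), 'force': array([-0.64512766,  0.47247007, -0.1265555 ]), 'wrist_torque': array([-0.01459629, -0.01002516, -0.01707277]), 'grip_width': 0.9992039835749119}
```

View pics/top0.png

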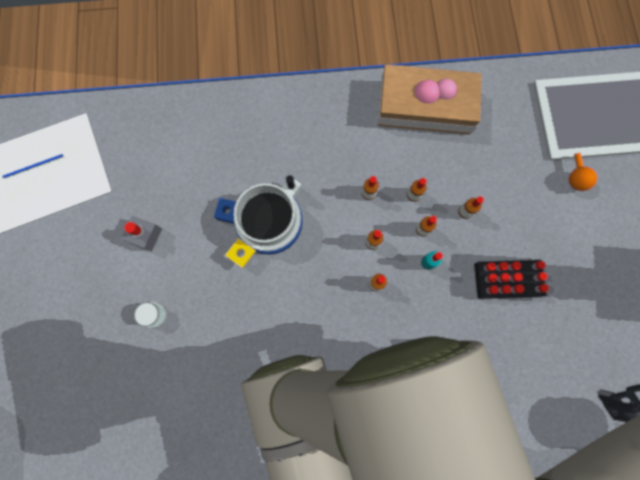

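View pics/scene0.png

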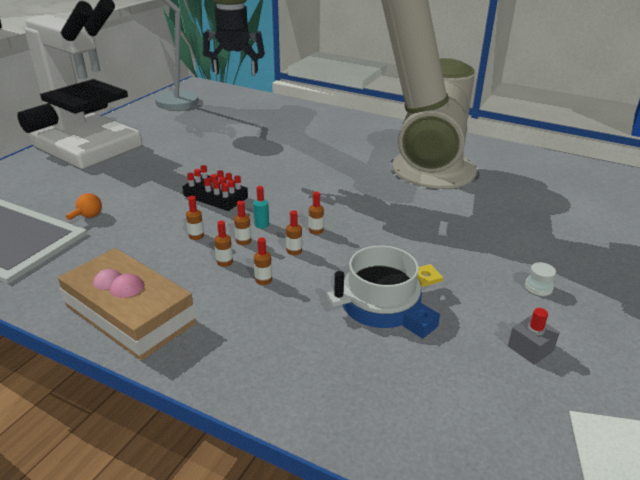

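Both views show six amber bottles and one turquoise decoy: decoy at top (432,260) and scene (261,212), left alone. The drum is at top (267,215), with the yellow lug at (240,253), blue lug at (227,210) and handle at (291,182). The pin is at (133,229). The orange ball and the rack's red caps are also not bottles.

```bash
cat > h.py <<'E'
import numpy as np, cv2
from rig import ctrl, viewer
CI={n:viewer.camera_info(n) for n in("scene","top")}
def rayd(n,uv):
    c=CI[n]; R=c["R"]; o=-R.T@c["t"]
    d=R.T@np.array([(uv[0]-c["cx"])/c["fx"],(uv[1]-c["cy"])/c["fy"],1.]); return o,d/np.linalg.norm(d)
def onz(n,uv,z):
    o,d=rayd(n,uv); return o+d*(z-o[2])/d[2]
def tri(a,b):   # a: top uv, b: scene uv -> point, gap
    o1,d1=rayd("top",a);o2,d2=rayd("scene",b)
    s=np.linalg.lstsq(np.c_[d1,-d2],o2-o1,rcond=None)[0]
    p,q=o1+d1*s[0],o2+d2*s[1]; return (p+q)/2,np.linalg.norm(p-q)
def proj(n,X):
    c=CI[n]; q=c["R"]@np.asarray(X,float)+c["t"]; return np.array([c["fx"]*q[0]/q[2]+c["cx"],c["fy"]*q[1]/q[2]+c["cy"]])
def blobs(im,lo,hi,amin=12):
    hsv=cv2.cvtColor(im,cv2.COLOR_BGR2HSV)
    hsv[...,0]=(hsv[...,0].astype(int)+60)%180   # red at 60
    m=cv2.inRange(hsv,np.array(lo),np.array(hi))
    n,_,st,ce=cv2.connectedComponentsWithStats(m)
    return [(ce[i].round(1),st[i,4],st[i,:4]) for i in range(1,n) if st[i,4]>=amin],m
RED=((54,170,80),(64,255,255)); YEL=((78,150,100),(98,255,255)); BLU=((160,120,50),(180,255,255))
def caps(show=False):
    """pairs of red blobs in both views with their 3D points"""
    it,isc=viewer.capture("top"),viewer.capture("scene")
    A=blobs(it,*RED)[0];B=blobs(isc,*RED)[0];out=[]
    for a in A:
        for b in B:
            p,g=tri(a[0],b[0])
            if g<6 and 55<p[2]<160: out.append((a[0],b[0],p.round(1),round(g,1),a[1],b[1]))
    return out,it,isc
E
python3 - <<'E'
from h import *
o,it,isc=caps()
for r in o: print(*r)
for nm,c in(("Y",YEL),("B",BLU)):
    for n,im in(("top",it),("scene",isc)):
        print(nm,n,[(b[0],b[1],b[2]) for b in blobs(im,*c,30)[0]])
a=cv2.resize(it[150:280,110:310],None,fx=4,fy=4,interpolation=cv2.INTER_CUBIC)
cv2.imwrite("pics/c1.png",a)
b=cv2.resize(isc[230:360,310:510],None,fx=4,fy=4,interpolation=cv2.INTER_CUBIC)
cv2.imwrite("pics/c2.png",b)
E
```

```text
[372.2 180.8] [261.5 246.1] [ 638.3 -141.9   81.9] 0.5 42 111
[421.4 182.6] [221.3 228.8] [ 625.1 -244.6   82. ] 0.9 48 97
[477.7 201.1] [192.1 203. ] [ 574.2 -356.    83.7] 0.3 52 104
[431.5 220.1] [240.5 208.4] [ 542.4 -254.7   82.8] 0.1 46 103
[132.  228.2] [538.7 319. ] [583.4 368.9  68.4] 1.5 123 279
[376.9 234.3] [293.5 218.3] [ 522.4 -138.6   82. ] 0.9 47 90
[437.5 255.8] [259.8 192.9] [ 466.9 -256.    82.8] 1.2 40 73
[541.8 276. ] [200.1 170.6] [ 408.5 -468.4   59.7] 5.8 59 60
[380.7 279.1] [315.8 198.8] [ 430.  -135.9   82.4] 0.7 45 76
Y top [(array([240.1, 252.8]), np.int32(388), array([226, 239,  29,  28], dtype=int32))]
Y scene [(array([428.6, 275.3]), np.int32(339), array([418, 265,  25,  21], dtype=int32))]
B top [(array([522.6,  54.5]), np.int32(412), array([403,  45, 237,  20], dtype=int32)), (array([192.7,  80.9]), np.int32(663), array([  0,  66, 383,  32], dtype=int32)), (array([ 32.8, 165.5]), np.int32(123), array([  4, 155,  58,  22], dtype=int32)), (array([224.4, 210.1]), np.int32(336), array([215, 198,  20,  25], dtype=int32)), (array([282.7, 245.4]), np.int32(106), array([258, 227,  43,  27], dtype=int32))]
B scene [(array([313.4,  65.6]), np.int32(1018), array([271,   0, 133, 102], dtype=int32)), (array([527.8,  98.6]), np.int32(1759), array([469,   0, 171, 147], dtype=int32)), (array([636.5, 122.8]), np.int32(173), array([632, 102,   8,  35], dtype=int32)), (array([398.8, 318.2]), np.int32(1675), array([343, 296,  97,  42], dtype=int32)), (array([170.9, 406.4]), np.int32(5680), array([  0, 320, 347, 160], dtype=int32))]
```

View pics/c1.png

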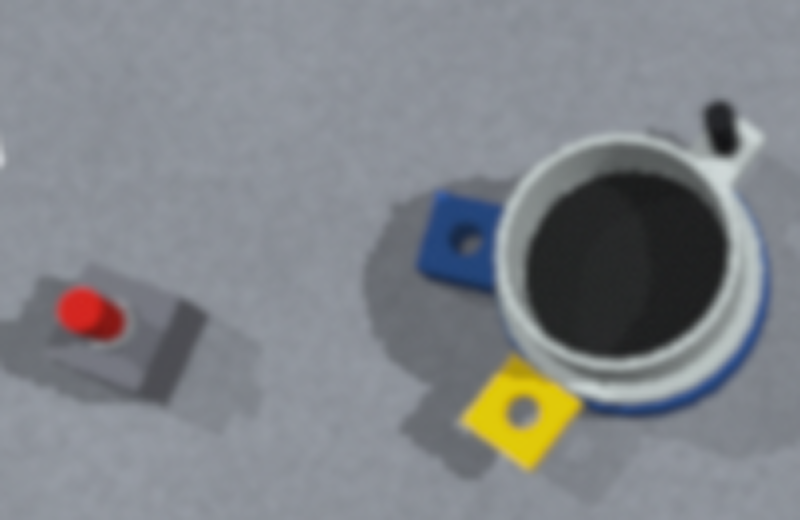

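View pics/c2.png

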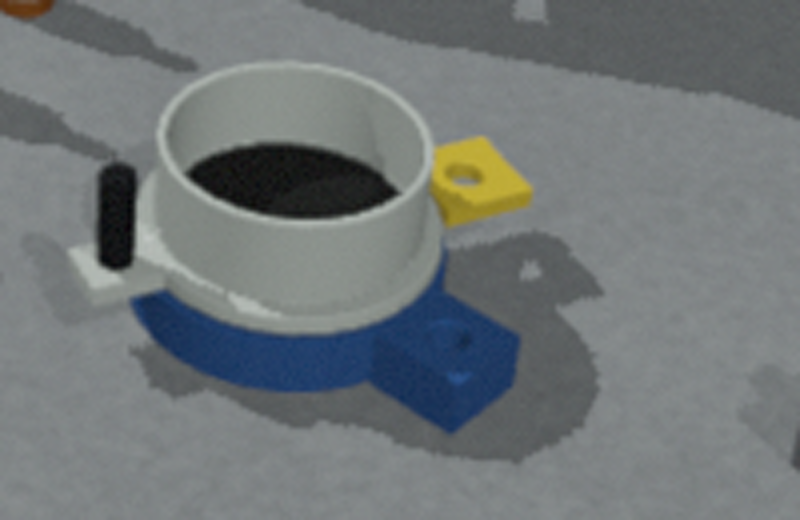

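```bash
python3 - <<'E'
from h import *
f=lambda U,V,o:((U+.5)/4-.5+o[0],(V+.5)/4-.5+o[1])
T=lambda U,V:f(U,V,(110,150)); S=lambda U,V:f(U,V,(310,230))
print("hub blue top",onz("top",T(468,239),30),"scene",onz("scene",S(452,337),30), tri(T(468,239),S(452,337)))
print("lug top",onz("top",T(523,411),42),"scene",onz("scene",S(464,175),42),tri(T(523,411),S(464,175)))
print("handle",onz("top",T(719,110),92),onz("scene",S(118,170),92))
# rim of drum in top view: outer/inner ellipse by white mask on crop
L=(onz("top",T(523,411),42)+onz("scene",S(464,175),42))/2
H=(onz("top",T(719,110),92)+onz("scene",S(118,170),92))/2
B=(onz("top",T(468,239),30)+onz("scene",S(452,337),30))/2
C=H+(L-H)*88/183; print("C",C,np.linalg.norm(L[:2]-H[:2]),np.linalg.norm(B[:2]-C[:2]))
# rim inner centre check: extreme pts of outer rim in top crop & scene at z=87
for pts,n,g in(([(495,250),(752,240),(620,132),(615,372)],"top",T),([(158,130),(435,170),(290,62),(305,222)],"scene",S)):
    print(n,[onz(n,g(*p),87)[:2].round(1) for p in pts])
a=lambda v:np.arctan2(v[1],v[0])
print("angles lug,base,handle",a(L-C),a(B-C),a(H-C),"joint",a(L-C)-a(B-C))
print("pin stand corners")
E
```

```text
hub blue top [618.27390539 177.91929738  30.        ] scene [619.48454397 180.85803994  30.        ] (array([618.35642831, 179.36397687,  28.55475956]), np.float64(2.3749646397843303))
lug top [516.98672676 150.00687287  42.        ] scene [519.05508997 150.58774845  42.        ] (array([517.2615951 , 150.19238318,  40.65399164]), np.float64(0.1216685308151323))
handle [658.27726205  31.12939342  92.        ] [653.98305145  30.51694039  92.        ]
C [589.71696627  88.27521418  67.95628415] 182.61499257775066 95.66660286385473
top [array([594.2, 152.3]), array([587.9,  19.4]), array([652.5,  84.1]), array([524.5,  94.2])]
scene [array([612.2,  30.6]), array([580.7, 152.9]), array([532.5,  62.7]), array([643. , 115.6])]
angles lug,base,handle 2.4284145761546583 1.2610341164146752 -0.7131780774351345 joint 1.167380459739983
pin stand corners
```

```bash
cat >> h.py <<'E'
from scipy.spatial.transform import Rotation as Ro
def pose():
    s=ctrl.sense(); q=s["ee_rot"]; R=Ro.from_quat([q[1],q[2],q[3],q[0]]); return s,np.array(s["eef_pos"]),R
def down(yaw):
    c,s=np.cos(yaw),np.sin(yaw); return Ro.from_matrix(np.array([[0,c,s],[0,s,-c],[-1,0,0]]))
def delta(p,yaw):
    s,e,R=pose(); y=R.as_matrix()[:,1]
    print("t",round(s["time_s"],2),"tcp",e.round(1),"yaw",round(np.arctan2(y[1],y[0]),3),"F",s["force"].round(1),"grip",round(s["grip_width"],3),
     "-> d",((np.array(p)-e)/1000).round(4),"rot",(down(yaw)*R.inv()).as_rotvec().round(3))
E
python3 -c "
from h import *
delta((656,30,200),0.85); delta((656,30,58),0.85)"
```

```text
t 0.2 tcp [ 222.5 -475.3  231. ] yaw -1.133 F [-0.2  0.  -1.3] grip 0.998 -> d [ 0.4335  0.5053 -0.031 ] rot [-0.000e+00 -1.000e-03  1.983e+00]
t 0.2 tcp [ 222.5 -475.3  231. ] yaw -1.133 F [-0.2  0.  -1.3] grip 0.998 -> d [ 0.4335  0.5053 -0.173 ] rot [-0.000e+00 -1.000e-03  1.983e+00]
```

Call:
{"api": "carry_out", "payload": {"targets": [{"x": 0.035, "y": 0.04, "z": 0, "az": 0.16, "hand": 1}, {"x": 0.07, "y": 0.08, "z": 0, "az": 0.32, "hand": 1}, {"x": 0.105, "y": 0.12, "z": 0, "az": 0.48, "hand": 1}, {"x": 0.14, "y": 0.16, "z": 0, "az": 0.64, "hand": 1}, {"x": 0.175, "y": 0.2, "z": 0, "az": 0.8, "hand": 1}]}}

```text
invalid input at $.targets[0]: expected keys x, y, z, ax, ay, az, hand
```

Call:
{"api": "carry_out", "payload": {"targets": [{"x": 0.035, "y": 0.04, "z": 0, "az": 0.16, "hand": 1}, {"x": 0.07, "y": 0.08, "z": 0, "az": 0.32, "hand": 1}, {"x": 0.105, "y": 0.12, "z": 0, "az": 0.48, "hand": 1}, {"x": 0.14, "y": 0.16, "z": 0, "az": 0.64, "hand": 1}, {"x": 0.175, "y": 0.2, "z": 0, "az": 0.8, "hand": 1}]}}

```text
invalid input at $.targets[0]: expected keys x, y, z, ax, ay, az, hand
```

Call:
{"api": "carry_out", "payload": {"targets": [{"x": 0.028, "y": 0.035, "z": 0, "az": 0.13, "hand": 1}, {"x": 0.056, "y": 0.07, "z": 0, "az": 0.26, "hand": 1}, {"x": 0.0835, "y": 0.105, "z": 0, "az": 0.383, "hand": 1}, {"x": 0.0835, "y": 0.105, "z": 0, "az": 0.383, "hand": 1}, {"x": 0.0835, "y": 0.105, "z": 0, "az": 0.383, "hand": 1}]}}

```text
invalid input at $.targets[0]: expected keys x, y, z, ax, ay, az, hand
```

```bash
python3 -c "
from h import *
delta((656,30,60),0.85)"
```

```text
t 0.2 tcp [ 222.5 -475.3  231. ] yaw -1.133 F [-0.2  0.  -1.3] grip 0.998 -> d [ 0.4335  0.5053 -0.171 ] rot [-0.000e+00 -1.000e-03  1.983e+00]
```

Call:
{"api": "carry_out", "payload": {"targets": [{"x": 0.035, "y": 0.04, "z": 0, "ax": 0, "ay": 0, "az": 0.16, "hand": 1}, {"x": 0.07, "y": 0.08, "z": 0, "ax": 0, "ay": 0, "az": 0.32, "hand": 1}, {"x": 0.105, "y": 0.12, "z": 0, "ax": 0, "ay": 0, "az": 0.48, "hand": 1}, {"x": 0.14, "y": 0.16, "z": 0, "ax": 0, "ay": 0, "az": 0.64, "hand": 1}, {"x": 0.175, "y": 0.2, "z": 0, "ax": 0, "ay": 0, "az": 0.8, "hand": 1}]}}

```text
time_s: 0.82
eef_pos: [398.5, -274.0, 231.3]
ee_rot: [0.412, 0.575, 0.412, -0.575]
force: [0.6, -0.3, 0.1]
grip_width: 0.998
```

Call:
{"api": "carry_out", "payload": {"targets": [{"x": 0.035, "y": 0.04, "z": 0, "ax": 0, "ay": 0, "az": 0.16, "hand": 1}, {"x": 0.07, "y": 0.08, "z": 0, "ax": 0, "ay": 0, "az": 0.32, "hand": 1}, {"x": 0.105, "y": 0.12, "z": 0, "ax": 0, "ay": 0, "az": 0.48, "hand": 1}, {"x": 0.14, "y": 0.16, "z": 0, "ax": 0, "ay": 0, "az": 0.64, "hand": 1}, {"x": 0.175, "y": 0.2, "z": 0, "ax": 0, "ay": 0, "az": 0.8, "hand": 1}]}}

```text
time_s: 1.45
eef_pos: [573.5, -74.0, 231.2]
ee_rot: [0.603, 0.369, 0.603, -0.369]
force: [0.7, -1.3, -0.5]
grip_width: 1.002
```

Call:
{"api": "carry_out", "payload": {"targets": [{"x": 0.0835, "y": 0.105, "z": 0, "ax": 0, "ay": 0, "az": 0.383, "hand": 1}, {"x": 0.0835, "y": 0.105, "z": 0, "ax": 0, "ay": 0, "az": 0.383, "hand": 1}, {"x": 0.0835, "y": 0.105, "z": 0, "ax": 0, "ay": 0, "az": 0.383, "hand": 1}, {"x": 0.0835, "y": 0.105, "z": 0, "ax": 0, "ay": 0, "az": 0.383, "hand": 1}, {"x": 0.0835, "y": 0.105, "z": 0, "ax": 0, "ay": 0, "az": 0.383, "hand": 1}]}}

```text
time_s: 2.08
eef_pos: [655.6, 28.2, 231.5]
ee_rot: [0.661, 0.25, 0.661, -0.25]
force: [0.1, 1.0, 0.5]
grip_width: 1.001
```

```bash
python3 -c "
from h import *
delta((656,30,60),0.85)"
```

```text
t 2.08 tcp [655.6  28.2 231.5] yaw 0.848 F [0.1 1.  0.5] grip 1.001 -> d [ 0.0004  0.0018 -0.1715] rot [ 0.    -0.     0.002]
```

Call:
{"api": "carry_out", "payload": {"targets": [{"x": 0, "y": 0.0015, "z": -0.06, "ax": 0, "ay": 0, "az": 0, "hand": 1}, {"x": 0, "y": 0.0015, "z": -0.11, "ax": 0, "ay": 0, "az": 0, "hand": 1}, {"x": 0, "y": 0.0015, "z": -0.15, "ax": 0, "ay": 0, "az": 0, "hand": 1}, {"x": 0, "y": 0.0015, "z": -0.17, "ax": 0, "ay": 0, "az": 0, "hand": 1}, {"x": 0, "y": 0.0015, "z": -0.17, "ax": 0, "ay": 0, "az": 0, "hand": 0}], "grip_force": 25}}

```text
time_s: 2.7
eef_pos: [655.1, 29.9, 60.4]
ee_rot: [0.661, 0.25, 0.662, -0.25]
force: [0.2, 0.3, -0.4]
grip_width: 0.818
```

Call:
{"api": "carry_out", "payload": {"targets": [{"x": 0, "y": 0, "z": 0, "ax": 0, "ay": 0, "az": 0, "hand": -1}, {"x": 0, "y": 0, "z": 0, "ax": 0, "ay": 0, "az": 0, "hand": -1}, {"x": 0, "y": 0, "z": 0, "ax": 0, "ay": 0, "az": 0, "hand": -1}, {"x": 0, "y": 0, "z": 0, "ax": 0, "ay": 0, "az": 0, "hand": -1}, {"x": 0, "y": 0, "z": 0, "ax": 0, "ay": 0, "az": 0, "hand": -1}]}}

```text
time_s: 3.32
eef_pos: [656.4, 30.9, 62.3]
ee_rot: [0.662, 0.249, 0.661, -0.249]
force: [-2.1, -1.2, 5.6]
grip_width: 0.204
```

```bash
python3 -c "
from h import *
delta((656,30,60),0.85)
im=viewer.capture('scene');it=viewer.capture('top')
a=np.hstack([cv2.resize(i,None,fx=2.6,fy=2.6) for i in (im[215:345,310:460],it[130:260,200:350])])
cv2.imwrite('pics/g1.png',a)
C=np.array([589.5,87.5]);r0=-0.72
e=pose()[1][:2]; print(np.linalg.norm(e-C),np.arctan2(*(e-C)[::-1]))
p0=C+88*np.array([np.cos(r0),np.sin(r0)])
for k in range(1,11):
    r=r0-.117*k; p=C+88*np.array([np.cos(r),np.sin(r)])-p0; print(k,(p/1000).round(4),round(-.117*k,3))
"
```

```text
t 3.33 tcp [656.4  30.9  62.3] yaw 0.85 F [-2.1 -1.2  5.6] grip 0.204 -> d [-0.0004 -0.0009 -0.0023] rot [ 0.     0.001 -0.   ]
87.6803656846036 -0.7021839039900108
1 [-0.0072 -0.0073] -0.117
2 [-0.0153 -0.0138] -0.234
3 [-0.024  -0.0192] -0.351
4 [-0.0333 -0.0236] -0.468
5 [-0.043  -0.0269] -0.585
6 [-0.0531 -0.029 ] -0.702
7 [-0.0634 -0.0299] -0.819
8 [-0.0736 -0.0297] -0.936
9 [-0.0838 -0.0282] -1.053
10 [-0.0938 -0.0255] -1.17
```

View pics/g1.png

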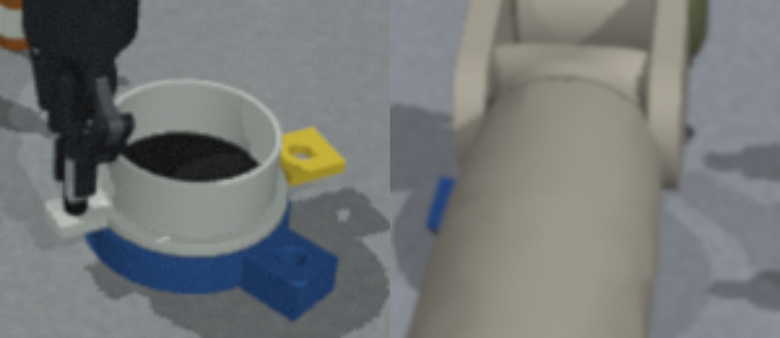

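Call:
{"api": "carry_out", "payload": {"targets": [{"x": -0.0072, "y": -0.0073, "z": 0, "ax": 0, "ay": 0, "az": -0.117, "hand": -1}, {"x": -0.0153, "y": -0.0138, "z": 0, "ax": 0, "ay": 0, "az": -0.234, "hand": -1}, {"x": -0.024, "y": -0.0192, "z": 0, "ax": 0, "ay": 0, "az": -0.351, "hand": -1}, {"x": -0.0333, "y": -0.0236, "z": 0, "ax": 0, "ay": 0, "az": -0.468, "hand": -1}, {"x": -0.043, "y": -0.0269, "z": 0, "ax": 0, "ay": 0, "az": -0.585, "hand": -1}]}}

```text
time_s: 4.05
eef_pos: [613.7, 3.0, 62.4]
ee_rot: [0.562, 0.431, 0.56, -0.43]
force: [1.1, -4.0, 5.0]
grip_width: 0.199
```

Call:
{"api": "carry_out", "payload": {"targets": [{"x": -0.0101, "y": -0.0021, "z": 0, "ax": 0, "ay": 0, "az": -0.117, "hand": -1}, {"x": -0.0204, "y": -0.003, "z": 0, "ax": 0, "ay": 0, "az": -0.234, "hand": -1}, {"x": -0.0306, "y": -0.0028, "z": 0, "ax": 0, "ay": 0, "az": -0.351, "hand": -1}, {"x": -0.0408, "y": -0.0013, "z": 0, "ax": 0, "ay": 0, "az": -0.468, "hand": -1}, {"x": -0.0508, "y": 0.0014, "z": 0, "ax": 0, "ay": 0, "az": -0.585, "hand": -1}]}}

```text
time_s: 4.68
eef_pos: [562.3, 3.1, 62.3]
ee_rot: [-0.414, -0.573, -0.412, 0.575]
force: [-3.9, -12.5, 7.6]
grip_width: 0.203
```

```bash
python3 -c "
from h import *
delta((562,4,60),0.85-1.17)
e=pose()[1][:2];C=np.array([589.5,87.5]); print(np.linalg.norm(e-C),np.arctan2(*(e-C)[::-1]))
im=viewer.capture('scene');it=viewer.capture('top')
cv2.imwrite('pics/g2.png',np.hstack([cv2.resize(im[230:345,330:460],None,fx=4,fy=4,interpolation=cv2.INTER_CUBIC),cv2.resize(it[160:275,200:270],None,fx=4,fy=4,interpolation=cv2.INTER_CUBIC)]))"
```

```text
t 4.67 tcp [562.3   3.1  62.3] yaw -0.323 F [ -3.9 -12.5   7.6] grip 0.203 -> d [-0.0003  0.0009 -0.0023] rot [0.004 0.001 0.003]
88.63071874661611 -1.8825677233558382
```

View pics/g2.png

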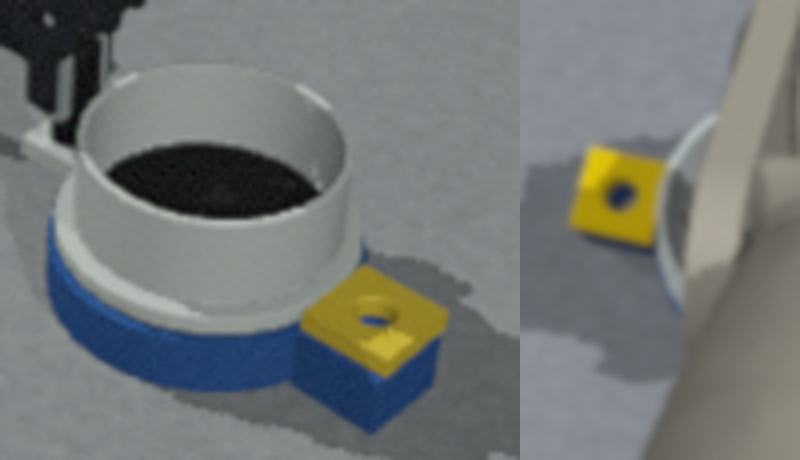

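Call:
{"api": "carry_out", "payload": {"targets": [{"x": 0, "y": 0, "z": 0, "ax": 0, "ay": 0, "az": 0, "hand": 0}, {"x": 0, "y": 0, "z": 0, "ax": 0, "ay": 0, "az": 0, "hand": 0}, {"x": 0, "y": 0, "z": 0.05, "ax": 0, "ay": 0, "az": 0, "hand": 0}, {"x": 0, "y": 0, "z": 0.1, "ax": 0, "ay": 0, "az": 0, "hand": 0}, {"x": 0, "y": 0, "z": 0.14, "ax": 0, "ay": 0, "az": 0, "hand": 0}]}}

```text
time_s: 5.4
eef_pos: [562.4, 5.8, 203.3]
ee_rot: [0.414, 0.574, 0.414, -0.573]
force: [0.3, 0.1, -0.1]
grip_width: 0.499
```

```bash
python3 -c "
from h import *
print(onz('top',(224.9,208.1),42),onz('scene',(423.9,308.1),42))
im=viewer.capture('scene')
m=blobs(im,*YEL)[0]; print(m)
cv2.imwrite('pics/g3.png',cv2.resize(im[280:345,390:460],None,fx=8,fy=8,interpolation=cv2.INTER_CUBIC))
delta((583,369,200),-0.32);delta((583,369,200),2.82)
"
```

```text
[617.91540435 179.04650229  42.        ] [617.44119864 181.16502578  42.        ]
[(array([422.9, 310. ]), np.int32(522), array([405, 297,  36,  27], dtype=int32))]
t 5.45 tcp [564.2   5.6 208.4] yaw -0.319 F [ 1.  -0.2  5.8] grip 0.501 -> d [ 0.0188  0.3634 -0.0084] rot [ 0.002  0.009 -0.001]
t 5.45 tcp [564.2   5.6 208.4] yaw -0.319 F [ 1.  -0.2  5.8] grip 0.501 -> d [ 0.0188  0.3634 -0.0084] rot [-1.400e-02  2.000e-03  3.139e+00]
```

View pics/g3.png

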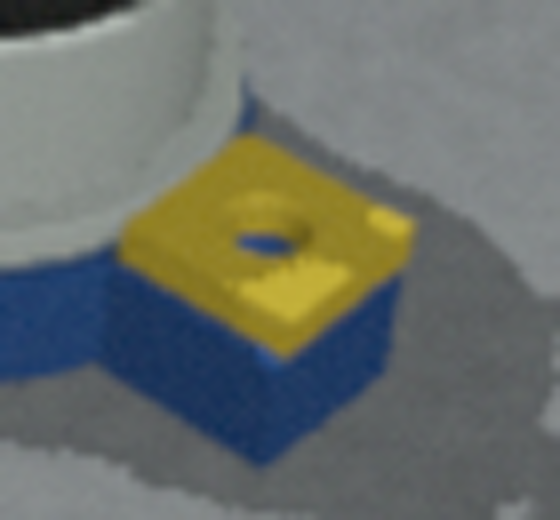

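Call:
{"api": "carry_out", "payload": {"targets": [{"x": 0.003, "y": 0.06, "z": 0, "ax": 0, "ay": 0, "az": 0, "hand": 0.3}, {"x": 0.006, "y": 0.12, "z": 0, "ax": 0, "ay": 0, "az": 0, "hand": 0.3}, {"x": 0.01, "y": 0.18, "z": 0, "ax": 0, "ay": 0, "az": 0, "hand": 0.3}, {"x": 0.013, "y": 0.24, "z": 0, "ax": 0, "ay": 0, "az": 0, "hand": 0.3}, {"x": 0.016, "y": 0.3, "z": 0, "ax": 0, "ay": 0, "az": 0, "hand": 0.3}]}}

```text
time_s: 6.08
eef_pos: [578.0, 307.8, 200.9]
ee_rot: [-0.414, -0.573, -0.414, 0.573]
force: [1.1, -0.9, -0.1]
grip_width: 0.653
```

Call:
{"api": "carry_out", "payload": {"targets": [{"x": 0.003, "y": 0.04, "z": 0, "ax": 0, "ay": 0, "az": 0, "hand": 0.3}, {"x": 0.004, "y": 0.063, "z": 0, "ax": 0, "ay": 0, "az": 0, "hand": 0.3}, {"x": 0.004, "y": 0.063, "z": 0, "ax": 0, "ay": 0, "az": 0, "hand": 0.3}, {"x": 0.004, "y": 0.063, "z": -0.04, "ax": 0, "ay": 0, "az": 0, "hand": 0.3}, {"x": 0.004, "y": 0.063, "z": -0.08, "ax": 0, "ay": 0, "az": 0, "hand": 0.3}]}}

```text
time_s: 6.7
eef_pos: [582.4, 367.4, 120.4]
ee_rot: [0.414, 0.574, 0.414, -0.573]
force: [0.3, 0.3, -1.1]
grip_width: 0.649
```

```bash
python3 -c "
from h import *
delta((583.2,368.7,55),-0.31)
im=viewer.capture('scene');b=blobs(im,*RED)[0];print([x for x in b if x[0][0]>450])
it=viewer.capture('top');b=blobs(it,*RED)[0];print([x for x in b if x[0][0]<200])
cv2.imwrite('pics/p1.png',cv2.resize(im[240:370,470:600],None,fx=4,fy=4,interpolation=cv2.INTER_CUBIC))
"
```

```text
t 6.7 tcp [582.4 367.4 120.4] yaw -0.321 F [ 0.3  0.3 -1.1] grip 0.649 -> d [ 0.0008  0.0013 -0.0654] rot [-0.     0.001  0.011]
[(array([538.6, 319. ]), np.int32(280), array([531, 308,  17,  23], dtype=int32))]
[(array([132. , 228.2]), np.int32(123), array([125, 223,  15,  11], dtype=int32))]
```

View pics/p1.png

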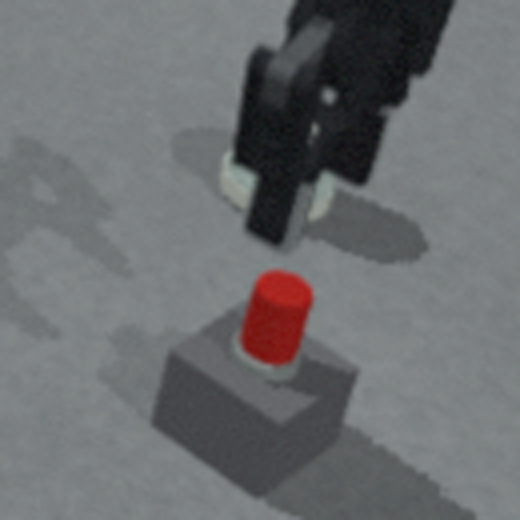

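Call:
{"api": "carry_out", "payload": {"targets": [{"x": 0.001, "y": 0.0013, "z": -0.035, "ax": 0, "ay": 0, "az": 0, "hand": 0.3}, {"x": 0.001, "y": 0.0013, "z": -0.064, "ax": 0, "ay": 0, "az": 0, "hand": 0.3}, {"x": 0.001, "y": 0.0013, "z": -0.064, "ax": 0, "ay": 0, "az": 0, "hand": 0.3}, {"x": 0.001, "y": 0.0013, "z": -0.064, "ax": 0, "ay": 0, "az": 0, "hand": -1}, {"x": 0.001, "y": 0.0013, "z": -0.064, "ax": 0, "ay": 0, "az": 0, "hand": -1}], "grip_force": 40}}

```text
time_s: 7.42
eef_pos: [584.2, 370.1, 59.8]
ee_rot: [0.414, 0.574, 0.414, -0.572]
force: [-2.0, -1.8, 4.6]
grip_width: 0.263
```

Call:
{"api": "carry_out", "payload": {"targets": [{"x": 0, "y": 0, "z": 0, "ax": 0, "ay": 0, "az": 0, "hand": -1}, {"x": 0, "y": 0, "z": 0, "ax": 0, "ay": 0, "az": 0, "hand": -1}, {"x": 0, "y": 0, "z": 0, "ax": 0, "ay": 0, "az": 0, "hand": -1}, {"x": 0, "y": 0, "z": 0, "ax": 0, "ay": 0, "az": 0, "hand": -1}]}}

```text
time_s: 7.92
eef_pos: [584.2, 370.1, 59.8]
ee_rot: [0.414, 0.574, 0.414, -0.572]
force: [-0.6, -0.3, 6.2]
grip_width: 0.268
```

Call:
{"api": "carry_out", "payload": {"targets": [{"x": 0, "y": 0, "z": 0.03, "ax": 0, "ay": 0, "az": 0, "hand": -1}, {"x": 0, "y": 0, "z": 0.06, "ax": 0, "ay": 0, "az": 0, "hand": -1}, {"x": 0, "y": 0, "z": 0.08, "ax": 0, "ay": 0, "az": 0, "hand": -1}, {"x": 0, "y": 0, "z": 0.08, "ax": 0, "ay": 0, "az": 0, "hand": -1}]}}

```text
time_s: 8.43
eef_pos: [584.0, 370.1, 139.5]
ee_rot: [0.414, 0.575, 0.414, -0.572]
force: [-0.0, -0.2, -2.2]
grip_width: 0.264
```

```bash
python3 -c "
from h import *
delta((618,179.5,105),-0.31)
"
```

```text
t 8.43 tcp [584.  370.1 139.5] yaw -0.32 F [-0.  -0.2 -2.2] grip 0.264 -> d [ 0.034  -0.1906 -0.0345] rot [-0.002  0.004  0.01 ]
```

Call:
{"api": "carry_out", "payload": {"targets": [{"x": 0.009, "y": -0.05, "z": 0, "ax": 0, "ay": 0, "az": 0, "hand": -1}, {"x": 0.018, "y": -0.1, "z": 0, "ax": 0, "ay": 0, "az": 0, "hand": -1}, {"x": 0.027, "y": -0.15, "z": 0, "ax": 0, "ay": 0, "az": 0, "hand": -1}, {"x": 0.034, "y": -0.19, "z": 0, "ax": 0, "ay": 0, "az": 0.01, "hand": -1}, {"x": 0.034, "y": -0.19, "z": -0.02, "ax": 0, "ay": 0, "az": 0.01, "hand": -1}]}}

```text
time_s: 9.05
eef_pos: [618.3, 176.9, 117.5]
ee_rot: [0.416, 0.572, 0.415, -0.571]
force: [1.5, 0.6, -0.2]
grip_width: 0.263
```

Call:
{"api": "carry_out", "payload": {"targets": [{"x": 0, "y": 0, "z": -0.005, "ax": 0, "ay": 0, "az": 0, "hand": -1}, {"x": 0, "y": 0, "z": -0.005, "ax": 0, "ay": 0, "az": 0, "hand": -1}]}}

```text
time_s: 9.3
eef_pos: [616.9, 180.3, 111.8]
ee_rot: [-0.417, -0.571, -0.417, 0.571]
force: [0.3, -0.6, -0.5]
grip_width: 0.262
```

```bash
python3 -c "
from h import *
delta((618,179.5,105),-0.31)
im=viewer.capture('scene'); it=viewer.capture('top')
cv2.imwrite('pics/p2.png',np.hstack([cv2.resize(i,None,fx=6,fy=6,interpolation=cv2.INTER_CUBIC) for i in (im[245:345,388:453],it[155:255,190:255])]))
"
```

```text
t 9.3 tcp [616.9 180.3 111.8] yaw -0.309 F [ 0.3 -0.6 -0.5] grip 0.262 -> d [ 0.0011 -0.0008 -0.0068] rot [ 0.    -0.001 -0.001]
```

View pics/p2.png

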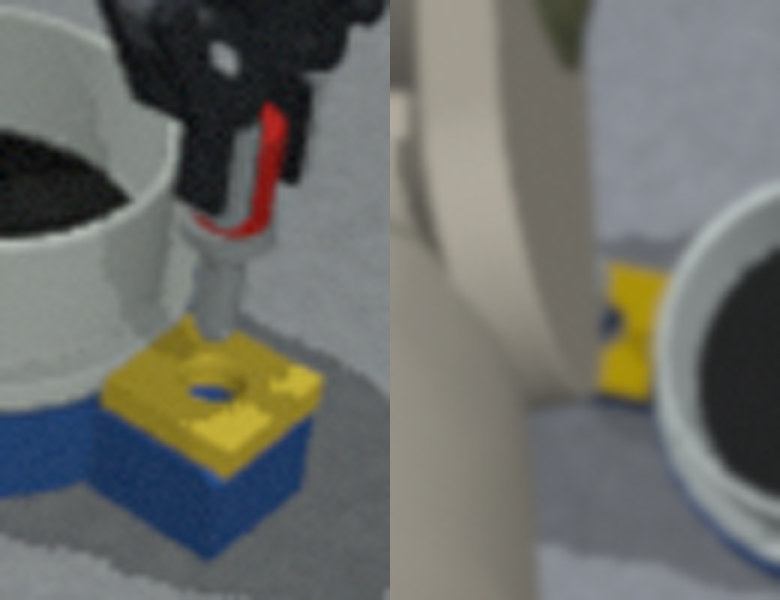

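```bash
python3 -c "
from h import *
f=lambda U,V:((U+.5)/6-.5+388,(V+.5)/6-.5+245)
h=onz('scene',f(215,384),42);print(h)
for V in(332,335,338): print(onz('scene',f(216,V),58)-h)
"
```

```text
[619.08740893 180.83676232  42.        ]
[-3.69506355 -2.79227288 16.        ]
[-2.39431217 -2.34138632 16.        ]
[-1.09649272 -1.89151606 16.        ]
```

Call:
{"api": "carry_out", "payload": {"targets": [{"x": 0.0015, "y": 0.0005, "z": -0.004, "ax": 0, "ay": 0, "az": 0, "hand": -1}, {"x": 0.0015, "y": 0.0005, "z": -0.01, "ax": 0, "ay": 0, "az": 0, "hand": -1}, {"x": 0.0015, "y": 0.0005, "z": -0.014, "ax": 0, "ay": 0, "az": 0, "hand": -1}, {"x": 0.0015, "y": 0.0005, "z": -0.018, "ax": 0, "ay": 0, "az": 0, "hand": -1}, {"x": 0.0015, "y": 0.0005, "z": -0.021, "ax": 0, "ay": 0, "az": 0, "hand": -1}]}}

```text
time_s: 10.02
eef_pos: [618.7, 180.3, 91.0]
ee_rot: [-0.417, -0.571, -0.417, 0.571]
force: [0.3, -1.0, -0.4]
grip_width: 0.261
```

```bash
python3 -c "
from h import *
s=ctrl.sense();print(s['force'],s['wrist_torque']);delta((618,179.5,58),-0.31)
im=viewer.capture('scene'); 
cv2.imwrite('pics/p3.png',cv2.resize(im[245:345,388:453],None,fx=6,fy=6,interpolation=cv2.INTER_CUBIC))
"
```

```text
[ 0.29916333 -0.97836056 -0.40136863] [-0.02117983 -0.00899334 -0.0395294 ]
t 10.03 tcp [618.7 180.3  91. ] yaw -0.31 F [ 0.3 -1.  -0.4] grip 0.261 -> d [-0.0007 -0.0008 -0.033 ] rot [ 0. -0.  0.]
```

View pics/p3.png

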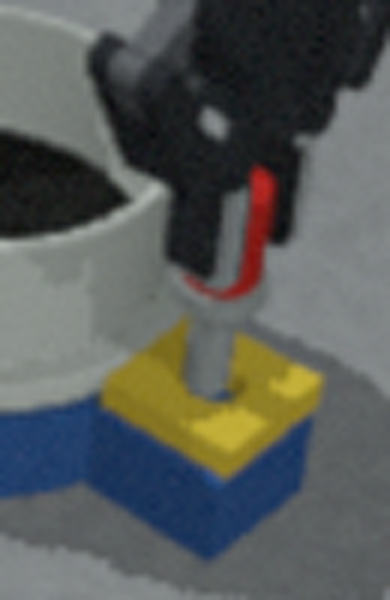

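Call:
{"api": "carry_out", "payload": {"targets": [{"x": 0, "y": 0.0008, "z": -0.004, "ax": 0, "ay": 0, "az": 0, "hand": -1}, {"x": 0, "y": 0.0008, "z": -0.01, "ax": 0, "ay": 0, "az": 0, "hand": -1}, {"x": 0, "y": 0.0008, "z": -0.015, "ax": 0, "ay": 0, "az": 0, "hand": -1}, {"x": 0, "y": 0.0008, "z": -0.02, "ax": 0, "ay": 0, "az": 0, "hand": -1}]}}

```text
time_s: 10.58
eef_pos: [618.7, 181.1, 70.9]
ee_rot: [-0.417, -0.571, -0.417, 0.571]
force: [-0.4, -0.4, -0.7]
grip_width: 0.268
```

Call:
{"api": "carry_out", "payload": {"targets": [{"x": 0, "y": 0, "z": -0.006, "ax": 0, "ay": 0, "az": 0, "hand": -1}, {"x": 0, "y": 0, "z": -0.011, "ax": 0, "ay": 0, "az": 0, "hand": -1}, {"x": 0, "y": 0, "z": -0.0135, "ax": 0, "ay": 0, "az": 0, "hand": -1}, {"x": 0, "y": 0, "z": -0.0135, "ax": 0, "ay": 0, "az": 0, "hand": -1}, {"x": 0, "y": 0, "z": -0.0145, "ax": 0, "ay": 0, "az": 0, "hand": -1}]}}

```text
time_s: 11.2
eef_pos: [619.1, 181.1, 57.7]
ee_rot: [0.417, 0.572, 0.417, -0.571]
force: [-1.5, -2.4, 8.7]
grip_width: 0.263
```

Call:
{"api": "carry_out", "payload": {"targets": [{"x": 0, "y": 0, "z": 0, "ax": 0, "ay": 0, "az": 0, "hand": -1}, {"x": 0, "y": 0, "z": 0, "ax": 0, "ay": 0, "az": 0, "hand": 0.1}, {"x": 0, "y": 0, "z": 0, "ax": 0, "ay": 0, "az": 0, "hand": 0.1}, {"x": 0, "y": 0, "z": 0.03, "ax": 0, "ay": 0, "az": 0, "hand": 0.1}, {"x": 0, "y": 0, "z": 0.09, "ax": 0, "ay": 0, "az": 0, "hand": 0.1}]}}

```text
time_s: 11.82
eef_pos: [617.6, 180.9, 145.5]
ee_rot: [-0.416, -0.57, -0.418, 0.573]
force: [1.1, -0.1, 1.0]
grip_width: 0.548
```

Call:
{"api": "carry_out", "payload": {"targets": [{"x": 0, "y": -0.05, "z": 0.05, "ax": 0, "ay": 0, "az": 0, "hand": 0.1}, {"x": 0, "y": -0.1, "z": 0.08, "ax": 0, "ay": 0, "az": 0, "hand": 0.1}, {"x": 0, "y": -0.16, "z": 0.08, "ax": 0, "ay": 0, "az": 0, "hand": 0.1}, {"x": 0, "y": -0.22, "z": 0.08, "ax": 0, "ay": 0, "az": 0, "hand": 0.1}]}}

```text
time_s: 12.32
eef_pos: [618.6, -40.7, 227.3]
ee_rot: [0.417, 0.571, 0.417, -0.571]
force: [1.2, -0.1, -0.9]
grip_width: 0.552
```

```bash
python3 -c "
from h import *
o,it,im=caps()
for r in o: print(*r)
delta((638,-142,200),-0.31)
cv2.imwrite('pics/p4.png',np.hstack([cv2.resize(i,None,fx=3,fy=3,interpolation=cv2.INTER_CUBIC) for i in (im[225:365,320:460],it[150:290,185:310])]))
cv2.imwrite('pics/all1.png',im)
"
```

```text
[372.2 180.7] [261.4 245.9] [ 638.4 -141.9   82.3] 0.4 42 113
[421.4 182.5] [221.3 228.7] [ 625.2 -244.6   82.3] 1.0 47 96
[477.6 201.2] [192.1 203.1] [ 574.1 -355.9   83.4] 0.1 53 103
[222.  204.3] [423.5 298.1] [619.9 179.2  65.8] 1.2 84 236
[431.5 220.1] [240.7 208.3] [ 542.2 -254.5   83.1] 0.4 46 106
[377.  234.4] [293.5 218.4] [ 522.2 -138.8   81.7] 1.0 45 91
[437.6 255.9] [259.8 192.9] [ 466.7 -256.2   82.6] 1.3 36 74
[541.9 276. ] [200.  170.6] [ 408.5 -468.7   59.6] 5.7 58 59
[380.8 279.1] [316.  199.2] [ 429.9 -135.8   81.4] 1.5 44 73
t 12.43 tcp [618.5 -44.4 226.5] yaw -0.316 F [0.1 0.6 0.3] grip 0.549 -> d [ 0.0195 -0.0976 -0.0265] rot [ 0.001 -0.     0.006]
```

View pics/p4.png

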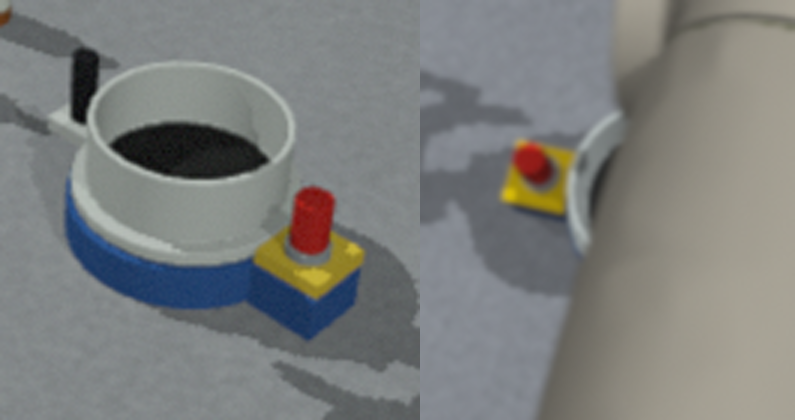

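Call:
{"api": "carry_out", "payload": {"targets": [{"x": 0.01, "y": -0.05, "z": 0, "ax": 0, "ay": 0, "az": 0, "hand": 0.1}, {"x": 0.02, "y": -0.0971, "z": 0, "ax": 0, "ay": 0, "az": 0, "hand": 0.1}, {"x": 0.02, "y": -0.0971, "z": -0.03, "ax": 0, "ay": 0, "az": 0, "hand": 0.1}, {"x": 0.02, "y": -0.0971, "z": -0.08, "ax": 0, "ay": 0, "az": 0, "hand": 0.1}, {"x": 0.02, "y": -0.0971, "z": -0.11, "ax": 0, "ay": 0, "az": 0, "hand": 0.1}], "grip_force": 30}}

```text
time_s: 13.05
eef_pos: [638.0, -135.3, 114.1]
ee_rot: [-0.416, -0.571, -0.418, 0.572]
force: [0.4, -0.5, -0.5]
grip_width: 0.553
```

```bash
python3 -c "
from h import *
delta((638.4,-141.3,66),-0.314)
im=viewer.capture('scene');it=viewer.capture('top')
cv2.imwrite('pics/b1.png',cv2.resize(im[170:290,190:340],None,fx=4,fy=4,interpolation=cv2.INTER_CUBIC))
"
```

```text
t 13.05 tcp [ 638.  -135.3  114.1] yaw -0.31 F [ 0.4 -0.5 -0.5] grip 0.553 -> d [ 0.0004 -0.006  -0.0481] rot [-0.001 -0.003 -0.004]
```

View pics/b1.png

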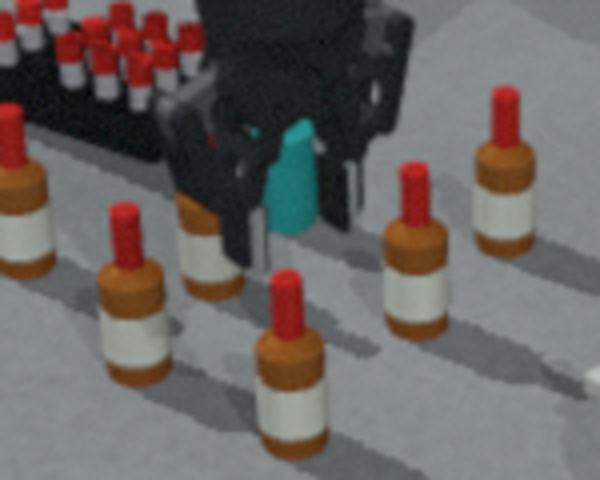

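The picture shows the amber target bottle (red top at crop (287,305)) under the open fingers. The turquoise decoy is behind, away from them.

Call:
{"api": "carry_out", "payload": {"targets": [{"x": 0.0004, "y": -0.0052, "z": 0, "ax": 0, "ay": 0, "az": 0, "hand": 0.1}, {"x": 0.0004, "y": -0.0052, "z": 0, "ax": 0, "ay": 0, "az": 0, "hand": 0.1}, {"x": 0.0004, "y": -0.0052, "z": -0.03, "ax": 0, "ay": 0, "az": 0, "hand": 0.1}, {"x": 0.0004, "y": -0.0052, "z": -0.048, "ax": 0, "ay": 0, "az": 0, "hand": 0.1}, {"x": 0.0004, "y": -0.0052, "z": -0.048, "ax": 0, "ay": 0, "az": 0, "hand": 0.1}]}}

```text
time_s: 13.78
eef_pos: [638.8, -141.0, 68.1]
ee_rot: [-0.416, -0.571, -0.417, 0.572]
force: [0.7, 0.8, 0.4]
grip_width: 0.55
```

Call:
{"api": "carry_out", "payload": {"targets": [{"x": 0, "y": 0, "z": 0, "ax": 0, "ay": 0, "az": 0, "hand": -1}, {"x": 0, "y": 0, "z": 0, "ax": 0, "ay": 0, "az": 0, "hand": -1}, {"x": 0, "y": 0, "z": 0, "ax": 0, "ay": 0, "az": 0, "hand": -1}, {"x": 0, "y": 0, "z": 0, "ax": 0, "ay": 0, "az": 0, "hand": -1}, {"x": 0, "y": 0, "z": 0, "ax": 0, "ay": 0, "az": 0, "hand": -1}]}}

```text
time_s: 14.4
eef_pos: [639.6, -141.4, 69.8]
ee_rot: [0.417, 0.571, 0.416, -0.571]
force: [-1.8, 0.2, 5.8]
grip_width: 0.172
```

Call:
{"api": "carry_out", "payload": {"targets": [{"x": 0, "y": 0, "z": 0.05, "ax": 0, "ay": 0, "az": 0, "hand": -1}, {"x": 0, "y": 0, "z": 0.1, "ax": 0, "ay": 0, "az": 0, "hand": -1}, {"x": 0, "y": 0, "z": 0.15, "ax": 0, "ay": 0, "az": 0, "hand": -1}, {"x": 0, "y": 0, "z": 0.15, "ax": 0, "ay": 0, "az": 0, "hand": -1}, {"x": 0, "y": 0, "z": 0.15, "ax": 0, "ay": 0, "az": 0, "hand": -1}]}}

```text
time_s: 15.02
eef_pos: [638.7, -141.0, 217.3]
ee_rot: [-0.416, -0.571, -0.418, 0.572]
force: [0.1, -0.1, -2.3]
grip_width: 0.178
```

```bash
python3 -c "
from h import *
delta((589.8,88.8,216),-0.314)
"
```

```text
t 15.03 tcp [ 638.7 -141.   217.3] yaw -0.31 F [ 0.1 -0.1 -2.3] grip 0.178 -> d [-0.0489  0.2298 -0.0013] rot [-0.001 -0.002 -0.004]
```

Call:
{"api": "carry_out", "payload": {"targets": [{"x": -0.011, "y": 0.05, "z": 0, "ax": 0, "ay": 0, "az": 0, "hand": -1}, {"x": -0.023, "y": 0.105, "z": 0, "ax": 0, "ay": 0, "az": 0, "hand": -1}, {"x": -0.035, "y": 0.16, "z": 0, "ax": 0, "ay": 0, "az": 0, "hand": -1}, {"x": -0.044, "y": 0.205, "z": 0, "ax": 0, "ay": 0, "az": 0, "hand": -1}, {"x": -0.0489, "y": 0.2298, "z": 0, "ax": 0, "ay": 0, "az": 0, "hand": -1}]}}

```text
time_s: 15.65
eef_pos: [588.9, 90.8, 216.9]
ee_rot: [-0.416, -0.57, -0.418, 0.572]
force: [0.3, 0.5, -0.7]
grip_width: 0.176
```

Call:
{"api": "carry_out", "payload": {"targets": [{"x": 0, "y": 0, "z": 0, "ax": 0, "ay": 0, "az": 0, "hand": -1}, {"x": 0, "y": 0, "z": -0.02, "ax": 0, "ay": 0, "az": 0, "hand": -1}, {"x": 0, "y": 0, "z": -0.05, "ax": 0, "ay": 0, "az": 0, "hand": -1}, {"x": 0, "y": 0, "z": -0.06, "ax": 0, "ay": 0, "az": 0, "hand": -1}, {"x": 0, "y": 0, "z": -0.06, "ax": 0, "ay": 0, "az": 0, "hand": -1}]}}

```text
time_s: 16.27
eef_pos: [590.2, 88.0, 158.2]
ee_rot: [-0.416, -0.571, -0.417, 0.572]
force: [-0.5, -0.4, -0.9]
grip_width: 0.171
```

```bash
python3 -c "
from h import *
delta((589.8,88.8,112),-0.314)
im=viewer.capture('scene')
cv2.imwrite('pics/b2.png',cv2.resize(im[200:340,320:450],None,fx=4,fy=4,interpolation=cv2.INTER_CUBIC))
"
```

```text
t 16.27 tcp [590.2  88.  158.2] yaw -0.311 F [-0.5 -0.4 -0.9] grip 0.171 -> d [-0.0004  0.0008 -0.0462] rot [ 0.    -0.002 -0.003]
```

View pics/b2.png

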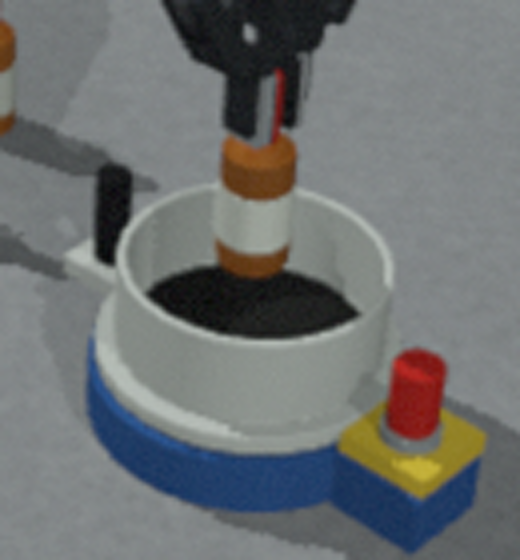

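Call:
{"api": "carry_out", "payload": {"targets": [{"x": 0, "y": 0.0005, "z": -0.02, "ax": 0, "ay": 0, "az": 0, "hand": -1}, {"x": 0, "y": 0.0005, "z": -0.036, "ax": 0, "ay": 0, "az": 0, "hand": -1}, {"x": 0, "y": 0.0005, "z": -0.043, "ax": 0, "ay": 0, "az": 0, "hand": -1}, {"x": 0, "y": 0.0005, "z": -0.045, "ax": 0, "ay": 0, "az": 0, "hand": -1}, {"x": 0, "y": 0.0005, "z": -0.046, "ax": 0, "ay": 0, "az": 0, "hand": -1}]}}

```text
time_s: 16.95
eef_pos: [590.6, 89.1, 113.3]
ee_rot: [0.417, 0.571, 0.417, -0.571]
force: [-0.3, 0.6, -1.0]
grip_width: 0.176
```

Call:
{"api": "carry_out", "payload": {"targets": [{"x": 0, "y": 0, "z": -0.001, "ax": 0, "ay": 0, "az": 0, "hand": -1}, {"x": 0, "y": 0, "z": -0.002, "ax": 0, "ay": 0, "az": 0, "hand": -1}, {"x": 0, "y": 0, "z": -0.002, "ax": 0, "ay": 0, "az": 0, "hand": -1}]}}

```text
time_s: 17.32
eef_pos: [590.6, 89.2, 111.8]
ee_rot: [0.417, 0.572, 0.417, -0.571]
force: [-1.1, 0.8, 5.1]
grip_width: 0.178
```

Call:
{"api": "carry_out", "payload": {"targets": [{"x": 0, "y": 0, "z": 0, "ax": 0, "ay": 0, "az": 0, "hand": 0}, {"x": 0, "y": 0, "z": 0, "ax": 0, "ay": 0, "az": 0, "hand": 0}, {"x": 0, "y": 0, "z": 0.03, "ax": 0, "ay": 0, "az": 0, "hand": 0}, {"x": 0, "y": 0, "z": 0.08, "ax": 0, "ay": 0, "az": 0, "hand": 0}, {"x": 0, "y": 0, "z": 0.1, "ax": 0, "ay": 0, "az": 0, "hand": 0}]}}

```text
time_s: 17.95
eef_pos: [591.0, 89.1, 213.7]
ee_rot: [0.418, 0.572, 0.416, -0.57]
force: [-0.4, 0.3, -0.4]
grip_width: 0.5
```

Call:
{"api": "carry_out", "payload": {"targets": [{"x": 0.005, "y": -0.055, "z": 0, "ax": 0, "ay": 0, "az": 0, "hand": 0}, {"x": 0.01, "y": -0.11, "z": 0, "ax": 0, "ay": 0, "az": 0, "hand": 0}, {"x": 0.015, "y": -0.165, "z": 0, "ax": 0, "ay": 0, "az": 0, "hand": 0}, {"x": 0.02, "y": -0.22, "z": 0, "ax": 0, "ay": 0, "az": 0, "hand": 0}, {"x": 0.025, "y": -0.275, "z": 0, "ax": 0, "ay": 0, "az": 0, "hand": 0}]}}

```text
time_s: 18.58
eef_pos: [615.2, -187.7, 210.7]
ee_rot: [0.417, 0.571, 0.417, -0.571]
force: [0.3, 0.6, 0.2]
grip_width: 0.499
```

Call:
{"api": "carry_out", "payload": {"targets": [{"x": 0.0095, "y": -0.0582, "z": 0, "ax": 0, "ay": 0, "az": 0, "hand": 0}, {"x": 0.0095, "y": -0.0582, "z": 0, "ax": 0, "ay": 0, "az": 0, "hand": 0}, {"x": 0.0095, "y": -0.0582, "z": 0, "ax": 0, "ay": 0, "az": 0, "hand": 0}]}}

```text
time_s: 18.95
eef_pos: [624.7, -243.7, 210.4]
ee_rot: [-0.417, -0.571, -0.417, 0.571]
force: [0.0, 0.1, 0.9]
grip_width: 0.505
```

```bash
python3 -c "
from h import *
o,it,im=caps()
for r in o: print(*r)
delta((625.2,-244,67),-0.314)
cv2.imwrite('pics/b3.png',np.hstack([cv2.resize(i,None,fx=4,fy=4,interpolation=cv2.INTER_CUBIC) for i in (im[200:330,335:435],it[150:280,220:320])]))
"
```

```text
[221.9 204.1] [423.6 298. ] [620.1 179.4  66.3] 1.1 84 234
[261.1 205.1] [384.4 248.1] [592.6  89.3 125.6] 0.2 57 119
t 19.05 tcp [ 624.9 -242.9  211. ] yaw -0.309 F [-0.1 -0.5  0.8] grip 0.5 -> d [ 0.0003 -0.0011 -0.144 ] rot [-0.     0.    -0.005]
```

View pics/b3.png

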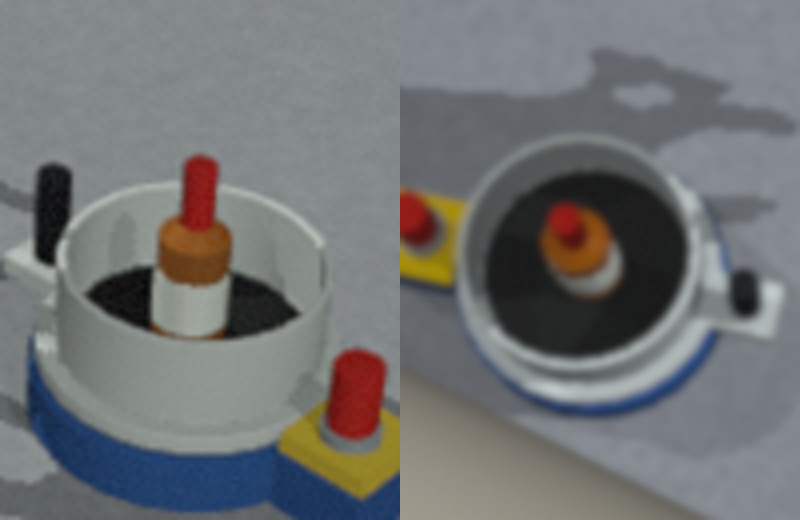

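```bash
python3 -c "
from h import *
T=lambda U,V:((U-400+.5)/4-.5+220,(V+.5)/4-.5+150)
S=lambda U,V:((U+.5)/4-.5+335,(V+.5)/4-.5+200)
from scipy.optimize import least_squares
for n,g,P in(('top',T,[(458,250),(700,245),(578,133),(575,373),(490,170),(665,165),(480,320),(668,335)]),('scene',S,[(58,258),(326,255),(195,182),(185,343),(100,205),(285,207),(90,315),(280,325)])):
    q=np.array([onz(n,g(*p),87)[:2] for p in P]); r=least_squares(lambda c:np.hypot(*(q-c[:2]).T)-c[2],[590,88,63]); print(n,r.x.round(1),r.fun.round(1))
print(proj('top',(590,89,102)),proj('scene',(590,89,102)))
print('body top, top view',onz('top',T(575,235),102), 'scene',onz('scene',S(195,241),102))
"
```

```text
top [588.3  88.   63.6] [-0.6 -1.3  0.3  1.   1.3 -0.3 -1.4  1. ]
scene [589.6  87.7  61.5] [-0.1  0.1  1.1  0.2 -3.2  1.8  2.9 -2.7]
[263.01141667 209.53827294] [383.96119749 258.08090843]
body top, top view [592.38777211  88.11911291 102.        ] scene [595.62484973  90.1790924  102.        ]
```

Call:
{"api": "carry_out", "payload": {"targets": [{"x": 0.001, "y": -0.0008, "z": -0.05, "ax": 0, "ay": 0, "az": 0, "hand": 0}, {"x": 0.001, "y": -0.0008, "z": -0.1, "ax": 0, "ay": 0, "az": 0, "hand": 0}, {"x": 0.001, "y": -0.0008, "z": -0.135, "ax": 0, "ay": 0, "az": 0, "hand": 0}, {"x": 0.001, "y": -0.0008, "z": -0.143, "ax": 0, "ay": 0, "az": 0, "hand": 0}, {"x": 0.001, "y": -0.0008, "z": -0.143, "ax": 0, "ay": 0, "az": 0, "hand": 0}]}}

```text
time_s: 19.68
eef_pos: [626.3, -244.5, 69.0]
ee_rot: [0.417, 0.571, 0.417, -0.571]
force: [-0.2, 0.0, -0.0]
grip_width: 0.504
```

Call:
{"api": "carry_out", "payload": {"targets": [{"x": 0, "y": 0, "z": 0, "ax": 0, "ay": 0, "az": 0, "hand": -1}, {"x": 0, "y": 0, "z": 0, "ax": 0, "ay": 0, "az": 0, "hand": -1}, {"x": 0, "y": 0, "z": 0, "ax": 0, "ay": 0, "az": 0, "hand": -1}, {"x": 0, "y": 0, "z": 0, "ax": 0, "ay": 0, "az": 0, "hand": -1}, {"x": 0, "y": 0, "z": 0, "ax": 0, "ay": 0, "az": 0, "hand": -1}]}}

```text
time_s: 20.3
eef_pos: [626.4, -245.2, 69.4]
ee_rot: [0.418, 0.572, 0.416, -0.571]
force: [-0.5, 0.9, 6.3]
grip_width: 0.176
```

Call:
{"api": "carry_out", "payload": {"targets": [{"x": 0, "y": 0, "z": 0.05, "ax": 0, "ay": 0, "az": 0, "hand": -1}, {"x": 0, "y": 0, "z": 0.1, "ax": 0, "ay": 0, "az": 0, "hand": -1}, {"x": 0, "y": 0, "z": 0.15, "ax": 0, "ay": 0, "az": 0, "hand": -1}, {"x": 0, "y": 0, "z": 0.15, "ax": 0, "ay": 0, "az": 0, "hand": -1}, {"x": 0, "y": 0, "z": 0.15, "ax": 0, "ay": 0, "az": 0, "hand": -1}]}}

```text
time_s: 20.92
eef_pos: [625.4, -244.7, 216.8]
ee_rot: [-0.416, -0.571, -0.417, 0.571]
force: [-0.4, 0.2, -2.0]
grip_width: 0.175
```

```bash
python3 -c "
from h import *
delta((601.4,125.6,216),-0.314)
"
```

```text
t 20.93 tcp [ 625.4 -244.7  216.8] yaw -0.31 F [-0.4  0.2 -2. ] grip 0.175 -> d [-0.024   0.3703 -0.0008] rot [-0.001 -0.001 -0.004]
```

Call:
{"api": "carry_out", "payload": {"targets": [{"x": -0.003, "y": 0.05, "z": 0.01, "ax": 0, "ay": 0, "az": 0, "hand": -1}, {"x": -0.007, "y": 0.105, "z": 0.01, "ax": 0, "ay": 0, "az": 0, "hand": -1}, {"x": -0.01, "y": 0.16, "z": 0.01, "ax": 0, "ay": 0, "az": 0, "hand": -1}, {"x": -0.014, "y": 0.215, "z": 0.01, "ax": 0, "ay": 0, "az": 0, "hand": -1}, {"x": -0.018, "y": 0.27, "z": 0.01, "ax": 0, "ay": 0, "az": 0, "hand": -1}]}}

```text
time_s: 21.55
eef_pos: [606.8, 26.9, 226.0]
ee_rot: [-0.416, -0.57, -0.418, 0.572]
force: [0.0, 0.3, -1.3]
grip_width: 0.177
```

Call:
{"api": "carry_out", "payload": {"targets": [{"x": -0.003, "y": 0.05, "z": 0, "ax": 0, "ay": 0, "az": 0, "hand": -1}, {"x": -0.005, "y": 0.085, "z": 0, "ax": 0, "ay": 0, "az": 0, "hand": -1}, {"x": -0.006, "y": 0.1003, "z": 0, "ax": 0, "ay": 0, "az": 0, "hand": -1}, {"x": -0.006, "y": 0.1003, "z": 0, "ax": 0, "ay": 0, "az": 0, "hand": -1}, {"x": -0.006, "y": 0.1003, "z": 0, "ax": 0, "ay": 0, "az": 0, "hand": -1}]}}

```text
time_s: 22.18
eef_pos: [601.9, 124.1, 227.4]
ee_rot: [-0.416, -0.571, -0.416, 0.572]
force: [0.0, -0.2, -1.1]
grip_width: 0.177
```

```bash
python3 -c "
from h import *
delta((601.4,125.6,112),-0.314)
"
```

```text
t 22.18 tcp [601.9 124.1 227.4] yaw -0.311 F [ 0.  -0.2 -1.1] grip 0.177 -> d [-0.0005  0.0015 -0.1154] rot [ 0.    -0.001 -0.003]
```

Call:
{"api": "carry_out", "payload": {"targets": [{"x": -0.0004, "y": 0.0012, "z": -0.04, "ax": 0, "ay": 0, "az": 0, "hand": -1}, {"x": -0.0004, "y": 0.0012, "z": -0.065, "ax": 0, "ay": 0, "az": 0, "hand": -1}, {"x": -0.0004, "y": 0.0012, "z": -0.09, "ax": 0, "ay": 0, "az": 0, "hand": -1}, {"x": -0.0004, "y": 0.0012, "z": -0.106, "ax": 0, "ay": 0, "az": 0, "hand": -1}, {"x": -0.0004, "y": 0.0012, "z": -0.113, "ax": 0, "ay": 0, "az": 0, "hand": -1}]}}

```text
time_s: 22.8
eef_pos: [601.4, 125.9, 114.2]
ee_rot: [-0.416, -0.571, -0.417, 0.572]
force: [0.1, -0.0, -1.0]
grip_width: 0.179
```

Call:
{"api": "carry_out", "payload": {"targets": [{"x": 0, "y": 0, "z": -0.001, "ax": 0, "ay": 0, "az": 0, "hand": -1}, {"x": 0, "y": 0, "z": -0.002, "ax": 0, "ay": 0, "az": 0, "hand": -1}, {"x": 0, "y": 0, "z": -0.003, "ax": 0, "ay": 0, "az": 0, "hand": -1}, {"x": 0, "y": 0, "z": -0.003, "ax": 0, "ay": 0, "az": 0, "hand": -1}]}}

```text
time_s: 23.3
eef_pos: [601.4, 126.7, 112.0]
ee_rot: [0.417, 0.571, 0.417, -0.571]
force: [-0.3, 1.0, -1.4]
grip_width: 0.178
```

Call:
{"api": "carry_out", "payload": {"targets": [{"x": 0, "y": 0, "z": -0.001, "ax": 0, "ay": 0, "az": 0, "hand": -1}, {"x": 0, "y": 0, "z": -0.0018, "ax": 0, "ay": 0, "az": 0, "hand": -1}, {"x": 0, "y": 0, "z": -0.0018, "ax": 0, "ay": 0, "az": 0, "hand": -1}]}}

```text
time_s: 23.68
eef_pos: [601.7, 126.8, 111.3]
ee_rot: [0.417, 0.572, 0.417, -0.571]
force: [-3.2, 0.5, 7.5]
grip_width: 0.174
```

Call:
{"api": "carry_out", "payload": {"targets": [{"x": 0, "y": 0, "z": 0, "ax": 0, "ay": 0, "az": 0, "hand": 0}, {"x": 0, "y": 0, "z": 0, "ax": 0, "ay": 0, "az": 0, "hand": 0}, {"x": 0, "y": 0, "z": 0.03, "ax": 0, "ay": 0, "az": 0, "hand": 0}, {"x": 0, "y": 0, "z": 0.08, "ax": 0, "ay": 0, "az": 0, "hand": 0}, {"x": 0, "y": 0, "z": 0.105, "ax": 0, "ay": 0, "az": 0, "hand": 0}]}}

```text
time_s: 24.3
eef_pos: [601.9, 126.6, 217.7]
ee_rot: [0.417, 0.572, 0.416, -0.57]
force: [0.5, 0.6, -0.9]
grip_width: 0.503
```

Call:
{"api": "carry_out", "payload": {"targets": [{"x": -0.015, "y": -0.05, "z": 0, "ax": 0, "ay": 0, "az": 0.12, "hand": 0}, {"x": -0.03, "y": -0.1, "z": 0, "ax": 0, "ay": 0, "az": 0.25, "hand": 0}, {"x": -0.045, "y": -0.15, "z": 0, "ax": 0, "ay": 0, "az": 0.38, "hand": 0}, {"x": -0.06, "y": -0.2, "z": 0, "ax": 0, "ay": 0, "az": 0.51, "hand": 0}, {"x": -0.075, "y": -0.25, "z": 0, "ax": 0, "ay": 0, "az": 0.624, "hand": 0}]}}

```text
time_s: 24.92
eef_pos: [525.7, -124.9, 215.0]
ee_rot: [0.573, 0.415, 0.573, -0.415]
force: [0.9, -0.4, -0.2]
grip_width: 0.501
```

Call:
{"api": "carry_out", "payload": {"targets": [{"x": -0.0037, "y": -0.0145, "z": 0, "ax": 0, "ay": 0, "az": 0, "hand": 0}, {"x": -0.0037, "y": -0.0145, "z": 0, "ax": 0, "ay": 0, "az": 0, "hand": 0}, {"x": -0.0037, "y": -0.0145, "z": 0, "ax": 0, "ay": 0, "az": 0, "hand": 0}]}}

```text
time_s: 25.3
eef_pos: [523.0, -136.6, 214.9]
ee_rot: [0.572, 0.416, 0.572, -0.415]
force: [0.6, 0.7, -0.7]
grip_width: 0.5
```

```bash
python3 -c "
from h import *
o,it,im=caps()
for r in o: print(*r)
delta((522.7,-138.3,68.5),0.314)
"
```

```text
[477.7 201.1] [192.1 203. ] [ 574.2 -356.    83.7] 0.3 52 102
[222.2 203.9] [423.6 297.9] [620.3 179.   66.6] 0.4 94 238
[241.8 202.4] [402.4 257.5] [602.1 127.3 124. ] 0.5 53 132
[261.2 205. ] [384.4 248.2] [592.8  89.2 125.5] 0.1 63 122
[541.8 276. ] [200.2 170.5] [ 408.5 -468.2   60. ] 5.9 60 63
t 25.4 tcp [ 523.  -136.7  214.9] yaw 0.315 F [0.1 0.4 0. ] grip 0.496 -> d [-0.0003 -0.0016 -0.1464] rot [-0.    -0.    -0.001]
```

Call:
{"api": "carry_out", "payload": {"targets": [{"x": 0, "y": -0.0014, "z": -0.05, "ax": 0, "ay": 0, "az": 0, "hand": 0}, {"x": 0, "y": -0.0014, "z": -0.1, "ax": 0, "ay": 0, "az": 0, "hand": 0}, {"x": 0, "y": -0.0014, "z": -0.135, "ax": 0, "ay": 0, "az": 0, "hand": 0}, {"x": 0, "y": -0.0014, "z": -0.1464, "ax": 0, "ay": 0, "az": 0, "hand": 0}, {"x": 0, "y": -0.0014, "z": -0.1464, "ax": 0, "ay": 0, "az": 0, "hand": 0}]}}

```text
time_s: 26.02
eef_pos: [523.0, -138.9, 69.0]
ee_rot: [0.572, 0.416, 0.572, -0.415]
force: [-0.8, -1.0, 0.0]
grip_width: 0.504
```

Call:
{"api": "carry_out", "payload": {"targets": [{"x": 0, "y": 0, "z": 0, "ax": 0, "ay": 0, "az": 0, "hand": -1}, {"x": 0, "y": 0, "z": 0, "ax": 0, "ay": 0, "az": 0, "hand": -1}, {"x": 0, "y": 0, "z": 0, "ax": 0, "ay": 0, "az": 0, "hand": -1}, {"x": 0, "y": 0, "z": 0, "ax": 0, "ay": 0, "az": 0, "hand": -1}, {"x": 0, "y": 0, "z": 0, "ax": 0, "ay": 0, "az": 0, "hand": -1}]}}

```text
time_s: 26.65
eef_pos: [523.3, -139.6, 69.8]
ee_rot: [0.573, 0.416, 0.571, -0.416]
force: [-0.5, -0.4, 7.1]
grip_width: 0.175
```

Call:
{"api": "carry_out", "payload": {"targets": [{"x": 0, "y": 0, "z": 0.05, "ax": 0, "ay": 0, "az": 0, "hand": -1}, {"x": 0, "y": 0, "z": 0.1, "ax": 0, "ay": 0, "az": 0, "hand": -1}, {"x": 0, "y": 0, "z": 0.155, "ax": 0, "ay": 0, "az": 0, "hand": -1}, {"x": 0, "y": 0, "z": 0.155, "ax": 0, "ay": 0, "az": 0, "hand": -1}, {"x": 0, "y": 0, "z": 0.155, "ax": 0, "ay": 0, "az": 0, "hand": -1}]}}

```text
time_s: 27.28
eef_pos: [522.2, -139.1, 222.8]
ee_rot: [0.572, 0.416, 0.572, -0.416]
force: [-0.9, 0.1, -1.3]
grip_width: 0.173
```

```bash
python3 -c "
from h import *
delta((601.4,51.4,216),0.314)
"
```

```text
t 27.27 tcp [ 522.2 -139.1  222.8] yaw 0.314 F [-0.9  0.1 -1.3] grip 0.173 -> d [ 0.0792  0.1905 -0.0068] rot [-0.001 -0.001  0.   ]
```

Call:
{"api": "carry_out", "payload": {"targets": [{"x": 0.02, "y": 0.048, "z": 0, "ax": 0, "ay": 0, "az": 0, "hand": -1}, {"x": 0.04, "y": 0.1, "z": 0, "ax": 0, "ay": 0, "az": 0, "hand": -1}, {"x": 0.062, "y": 0.15, "z": 0, "ax": 0, "ay": 0, "az": 0, "hand": -1}, {"x": 0.0792, "y": 0.1905, "z": 0, "ax": 0, "ay": 0, "az": 0, "hand": -1}, {"x": 0.0792, "y": 0.1905, "z": 0, "ax": 0, "ay": 0, "az": 0, "hand": -1}]}}

```text
time_s: 27.9
eef_pos: [601.7, 53.8, 221.3]
ee_rot: [0.572, 0.414, 0.574, -0.415]
force: [-0.0, -0.3, -0.9]
grip_width: 0.177
```

Call:
{"api": "carry_out", "payload": {"targets": [{"x": 0, "y": 0, "z": 0, "ax": 0, "ay": 0, "az": 0, "hand": -1}, {"x": 0, "y": 0, "z": 0, "ax": 0, "ay": 0, "az": 0, "hand": -1}]}}

```text
time_s: 28.15
eef_pos: [601.5, 50.1, 223.1]
ee_rot: [0.571, 0.416, 0.572, -0.416]
force: [0.6, 0.1, -1.3]
grip_width: 0.177
```

```bash
python3 -c "
from h import *
delta((601.4,51.4,112),0.314)
"
```

```text
t 28.15 tcp [601.5  50.1 223.1] yaw 0.313 F [ 0.6  0.1 -1.3] grip 0.177 -> d [-1.000e-04  1.300e-03 -1.111e-01] rot [ 0.    -0.001  0.001]
```

Call:
{"api": "carry_out", "payload": {"targets": [{"x": 0, "y": 0.0008, "z": -0.04, "ax": 0, "ay": 0, "az": 0, "hand": -1}, {"x": 0, "y": 0.0008, "z": -0.065, "ax": 0, "ay": 0, "az": 0, "hand": -1}, {"x": 0, "y": 0.0008, "z": -0.09, "ax": 0, "ay": 0, "az": 0, "hand": -1}, {"x": 0, "y": 0.0008, "z": -0.104, "ax": 0, "ay": 0, "az": 0, "hand": -1}, {"x": 0, "y": 0.0008, "z": -0.109, "ax": 0, "ay": 0, "az": 0, "hand": -1}]}}

```text
time_s: 28.78
eef_pos: [601.7, 51.5, 114.2]
ee_rot: [0.572, 0.416, 0.572, -0.416]
force: [0.6, -0.6, -0.8]
grip_width: 0.175
```

Call:
{"api": "carry_out", "payload": {"targets": [{"x": 0, "y": 0, "z": -0.001, "ax": 0, "ay": 0, "az": 0, "hand": -1}, {"x": 0, "y": 0, "z": -0.002, "ax": 0, "ay": 0, "az": 0, "hand": -1}, {"x": 0, "y": 0, "z": -0.003, "ax": 0, "ay": 0, "az": 0, "hand": -1}, {"x": 0, "y": 0, "z": -0.0033, "ax": 0, "ay": 0, "az": 0, "hand": -1}, {"x": 0, "y": 0, "z": -0.0033, "ax": 0, "ay": 0, "az": 0, "hand": -1}]}}

```text
time_s: 29.4
eef_pos: [602.1, 52.0, 111.9]
ee_rot: [0.572, 0.416, 0.572, -0.416]
force: [-1.2, -0.4, 4.9]
grip_width: 0.177
```

Call:
{"api": "carry_out", "payload": {"targets": [{"x": 0, "y": 0, "z": 0, "ax": 0, "ay": 0, "az": 0, "hand": 0}, {"x": 0, "y": 0, "z": 0, "ax": 0, "ay": 0, "az": 0, "hand": 0}, {"x": 0, "y": 0, "z": 0.03, "ax": 0, "ay": 0, "az": 0, "hand": 0}, {"x": 0, "y": 0, "z": 0.08, "ax": 0, "ay": 0, "az": 0, "hand": 0}, {"x": 0, "y": 0, "z": 0.105, "ax": 0, "ay": 0, "az": 0, "hand": 0}]}}

```text
time_s: 30.02
eef_pos: [602.4, 52.0, 218.9]
ee_rot: [0.573, 0.416, 0.571, -0.415]
force: [0.7, 0.1, -0.8]
grip_width: 0.503
```

Call:
{"api": "carry_out", "payload": {"targets": [{"x": -0.034, "y": -0.037, "z": 0, "ax": 0, "ay": 0, "az": 0.12, "hand": 0}, {"x": -0.068, "y": -0.075, "z": 0, "ax": 0, "ay": 0, "az": 0.25, "hand": 0}, {"x": -0.102, "y": -0.112, "z": 0, "ax": 0, "ay": 0, "az": 0.38, "hand": 0}, {"x": -0.136, "y": -0.15, "z": 0, "ax": 0, "ay": 0, "az": 0.51, "hand": 0}, {"x": -0.16, "y": -0.175, "z": 0, "ax": 0, "ay": 0, "az": 0.628, "hand": 0}]}}

```text
time_s: 30.65
eef_pos: [440.5, -124.2, 216.3]
ee_rot: [0.673, 0.218, 0.673, -0.218]
force: [1.3, -0.3, 0.1]
grip_width: 0.502
```

Call:
{"api": "carry_out", "payload": {"targets": [{"x": -0.0115, "y": -0.0123, "z": 0, "ax": 0, "ay": 0, "az": 0, "hand": 0}, {"x": -0.0115, "y": -0.0123, "z": 0, "ax": 0, "ay": 0, "az": 0, "hand": 0}, {"x": -0.0115, "y": -0.0123, "z": 0, "ax": 0, "ay": 0, "az": 0, "hand": 0}]}}

```text
time_s: 31.02
eef_pos: [431.0, -134.7, 216.3]
ee_rot: [0.672, 0.219, 0.672, -0.219]
force: [-0.5, 0.1, -0.2]
grip_width: 0.498
```

```bash
python3 -c "
from h import *
o,it,im=caps()
for r in o: print(*r)
delta((430.5,-135.3,68.5),0.942)
"
```

```text
[278.2 198.5] [363.9 246.3] [603.6  54.5 124.7] 0.6 57 125
[477.6 201.2] [192.1 203. ] [ 574.1 -355.9   83.7] 0.0 53 103
[222.2 203.9] [423.5 298. ] [620.4 179.   66.4] 0.5 96 236
[241.8 202.4] [402.3 257.5] [602.1 127.2 124. ] 0.7 52 131
[261.2 205.2] [384.4 248.1] [592.5  89.1 125.5] 0.1 69 121
[541.8 276. ] [199.9 170.6] [ 408.6 -468.7   59.6] 5.4 59 58
t 31.12 tcp [ 430.9 -134.6  216.2] yaw 0.943 F [-0.6 -0.1 -0.1] grip 0.499 -> d [-0.0004 -0.0007 -0.1477] rot [-0.    -0.    -0.001]
```

Call:
{"api": "carry_out", "payload": {"targets": [{"x": 0, "y": -0.0005, "z": -0.05, "ax": 0, "ay": 0, "az": 0, "hand": 0}, {"x": 0, "y": -0.0005, "z": -0.1, "ax": 0, "ay": 0, "az": 0, "hand": 0}, {"x": 0, "y": -0.0005, "z": -0.135, "ax": 0, "ay": 0, "az": 0, "hand": 0}, {"x": 0, "y": -0.0005, "z": -0.1475, "ax": 0, "ay": 0, "az": 0, "hand": 0}, {"x": 0, "y": -0.0005, "z": -0.1475, "ax": 0, "ay": 0, "az": 0, "hand": 0}]}}

```text
time_s: 31.75
eef_pos: [430.7, -135.6, 69.0]
ee_rot: [0.672, 0.219, 0.673, -0.219]
force: [0.5, -0.4, -0.4]
grip_width: 0.5
```

Call:
{"api": "carry_out", "payload": {"targets": [{"x": 0, "y": 0, "z": 0, "ax": 0, "ay": 0, "az": 0, "hand": -1}, {"x": 0, "y": 0, "z": 0, "ax": 0, "ay": 0, "az": 0, "hand": -1}, {"x": 0, "y": 0, "z": 0, "ax": 0, "ay": 0, "az": 0, "hand": -1}, {"x": 0, "y": 0, "z": 0, "ax": 0, "ay": 0, "az": 0, "hand": -1}, {"x": 0, "y": 0, "z": 0, "ax": 0, "ay": 0, "az": 0, "hand": -1}]}}

```text
time_s: 32.38
eef_pos: [430.4, -135.8, 68.9]
ee_rot: [0.672, 0.219, 0.672, -0.219]
force: [0.2, -0.8, -0.5]
grip_width: -0.004
```

Call:
{"api": "carry_out", "payload": {"targets": [{"x": 0, "y": 0, "z": 0.05, "ax": 0, "ay": 0, "az": 0, "hand": -1}, {"x": 0, "y": 0, "z": 0.1, "ax": 0, "ay": 0, "az": 0, "hand": -1}, {"x": 0, "y": 0, "z": 0.155, "ax": 0, "ay": 0, "az": 0, "hand": -1}, {"x": 0, "y": 0, "z": 0.155, "ax": 0, "ay": 0, "az": 0, "hand": -1}, {"x": 0, "y": 0, "z": 0.155, "ax": 0, "ay": 0, "az": 0, "hand": -1}]}}

```text
time_s: 33.0
eef_pos: [430.0, -135.6, 223.0]
ee_rot: [0.672, 0.219, 0.673, -0.219]
force: [0.1, -0.7, 0.6]
grip_width: 0.002
```

```bash
python3 -c "
from h import *
delta((557.7,111.4,216),0.942)
"
```

```text
t 33.0 tcp [ 430.  -135.6  223. ] yaw 0.942 F [ 0.1 -0.7  0.6] grip 0.002 -> d [ 0.1277  0.247  -0.007 ] rot [-0.001 -0.001  0.   ]
```

The grip closed on nothing, so the bottle may have been knocked aside. I'll look.

Call:
{"api": "carry_out", "payload": {"targets": [{"x": 0, "y": 0.06, "z": 0.02, "ax": 0, "ay": 0, "az": 0, "hand": 0}, {"x": 0, "y": 0.12, "z": 0.02, "ax": 0, "ay": 0, "az": 0, "hand": 0}, {"x": 0, "y": 0.17, "z": 0.02, "ax": 0, "ay": 0, "az": 0, "hand": 0}, {"x": 0, "y": 0.17, "z": 0.02, "ax": 0, "ay": 0, "az": 0, "hand": 0}]}}

```text
time_s: 33.5
eef_pos: [429.5, 36.7, 242.4]
ee_rot: [0.672, 0.217, 0.674, -0.217]
force: [-0.4, -0.4, 0.8]
grip_width: 0.498
```

```bash
python3 -c "
from h import *
o,it,im=caps()
for r in o: print(*r)
delta((430.5,-135.3,68.5),0.942)
cv2.imwrite('pics/m1.png',im)
cv2.imwrite('pics/m1.png',cv2.resize(im[150:330,150:450],None,fx=2.6,fy=2.6,interpolation=cv2.INTER_CUBIC))
"
```

```text
[278.2 198.6] [363.9 246.3] [603.5  54.4 124.6] 0.6 59 124
[477.6 201.2] [192.1 203. ] [ 574.1 -355.9   83.7] 0.0 53 103
[221.8 199.6] [423.5 298. ] [627.8 179.5  72. ] 2.1 15 237
[241.7 202.1] [402.3 257.5] [602.7 127.4 124.4] 0.6 49 130
[260.9 204.3] [384.4 248.1] [594.   89.6 126.6] 0.1 57 122
[431.5 220.1] [240.6 208.2] [ 542.3 -254.6   83.3] 0.2 47 102
[437.5 255.8] [259.8 193. ] [ 466.9 -256.    82.5] 1.3 40 73
[386.6 263.6] [302.6 203.6] [ 460.3 -151.6   81.5] 0.5 47 84
[541.8 275.9] [199.9 170.6] [ 408.8 -468.6   59.7] 5.5 59 61
t 33.6 tcp [430.   34.2 242.7] yaw 0.943 F [-1.2 -0.7 -0. ] grip 0.497 -> d [ 0.0005 -0.1695 -0.1742] rot [-0.    -0.002 -0.001]
```

View pics/m1.png

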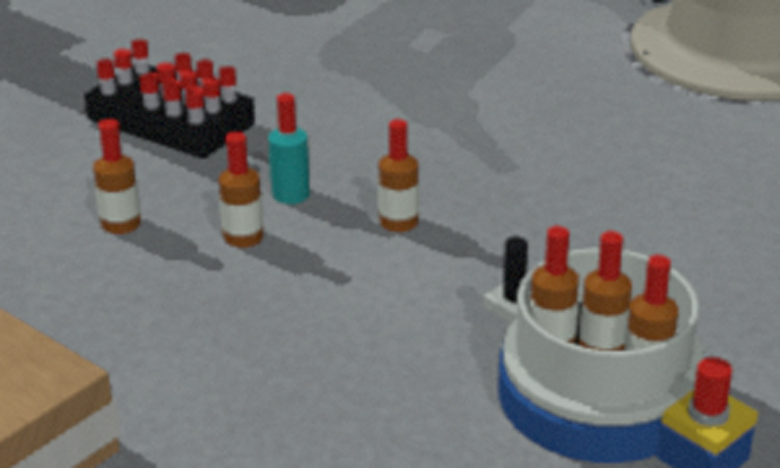

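Three bottles are upright in the drum. The missed bottle was knocked to vision (460,-152) and still stands upright, with its top at scene (303,204). The decoy hasn't moved.

Call:
{"api": "carry_out", "payload": {"targets": [{"x": 0.01, "y": -0.06, "z": -0.005, "ax": 0, "ay": 0, "az": 0, "hand": 0}, {"x": 0.02, "y": -0.12, "z": -0.015, "ax": 0, "ay": 0, "az": 0, "hand": 0}, {"x": 0.0308, "y": -0.1855, "z": -0.025, "ax": 0, "ay": 0, "az": 0, "hand": 0}, {"x": 0.0308, "y": -0.1855, "z": -0.025, "ax": 0, "ay": 0, "az": 0, "hand": 0}, {"x": 0.0308, "y": -0.1855, "z": -0.025, "ax": 0, "ay": 0, "az": 0, "hand": 0}]}}

```text
time_s: 34.22
eef_pos: [460.6, -152.0, 218.2]
ee_rot: [0.672, 0.22, 0.673, -0.219]
force: [0.4, 0.8, -0.3]
grip_width: 0.502
```

```bash
python3 -c "
from h import *
delta((460.8,-151,68.5),0.942)
"
```

```text
t 34.23 tcp [ 460.6 -152.   218.2] yaw 0.94 F [ 0.4  0.8 -0.3] grip 0.502 -> d [ 0.0002  0.001  -0.1497] rot [-0.001 -0.001  0.002]
```

Call:
{"api": "carry_out", "payload": {"targets": [{"x": 0.0002, "y": 0.0005, "z": -0.05, "ax": 0, "ay": 0, "az": 0, "hand": 0}, {"x": 0.0002, "y": 0.0005, "z": -0.1, "ax": 0, "ay": 0, "az": 0, "hand": 0}, {"x": 0.0002, "y": 0.0005, "z": -0.135, "ax": 0, "ay": 0, "az": 0, "hand": 0}, {"x": 0.0002, "y": 0.0005, "z": -0.1493, "ax": 0, "ay": 0, "az": 0, "hand": 0}, {"x": 0.0002, "y": 0.0005, "z": -0.1493, "ax": 0, "ay": 0, "az": 0, "hand": 0}]}}

```text
time_s: 34.85
eef_pos: [461.4, -150.4, 69.7]
ee_rot: [0.672, 0.218, 0.673, -0.218]
force: [0.3, -0.1, -0.0]
grip_width: 0.5
```

Call:
{"api": "carry_out", "payload": {"targets": [{"x": 0, "y": 0, "z": 0, "ax": 0, "ay": 0, "az": 0, "hand": -1}, {"x": 0, "y": 0, "z": 0, "ax": 0, "ay": 0, "az": 0, "hand": -1}, {"x": 0, "y": 0, "z": 0, "ax": 0, "ay": 0, "az": 0, "hand": -1}, {"x": 0, "y": 0, "z": 0, "ax": 0, "ay": 0, "az": 0, "hand": -1}, {"x": 0, "y": 0, "z": 0, "ax": 0, "ay": 0, "az": 0, "hand": -1}]}}

```text
time_s: 35.48
eef_pos: [462.0, -151.2, 70.6]
ee_rot: [0.673, 0.219, 0.672, -0.219]
force: [-0.7, -0.6, 6.3]
grip_width: 0.176
```

Call:
{"api": "carry_out", "payload": {"targets": [{"x": 0, "y": 0, "z": 0.05, "ax": 0, "ay": 0, "az": 0, "hand": -1}, {"x": 0, "y": 0, "z": 0.1, "ax": 0, "ay": 0, "az": 0, "hand": -1}, {"x": 0, "y": 0, "z": 0.155, "ax": 0, "ay": 0, "az": 0, "hand": -1}, {"x": 0, "y": 0, "z": 0.155, "ax": 0, "ay": 0, "az": 0, "hand": -1}, {"x": 0, "y": 0, "z": 0.155, "ax": 0, "ay": 0, "az": 0, "hand": -1}]}}

```text
time_s: 36.1
eef_pos: [460.9, -150.6, 223.6]
ee_rot: [0.672, 0.219, 0.673, -0.219]
force: [-0.5, 0.4, -1.0]
grip_width: 0.175
```

```bash
python3 -c "
from h import *
delta((557.7,111.4,216),0.942)
"
```

```text
t 36.1 tcp [ 460.9 -150.6  223.6] yaw 0.942 F [-0.5  0.4 -1. ] grip 0.175 -> d [ 0.0968  0.262  -0.0076] rot [-0.001 -0.001  0.   ]
```

Call:
{"api": "carry_out", "payload": {"targets": [{"x": 0.02, "y": 0.052, "z": 0, "ax": 0, "ay": 0, "az": 0, "hand": -1}, {"x": 0.04, "y": 0.108, "z": 0, "ax": 0, "ay": 0, "az": 0, "hand": -1}, {"x": 0.061, "y": 0.164, "z": 0, "ax": 0, "ay": 0, "az": 0, "hand": -1}, {"x": 0.082, "y": 0.22, "z": 0, "ax": 0, "ay": 0, "az": 0, "hand": -1}, {"x": 0.0968, "y": 0.262, "z": 0, "ax": 0, "ay": 0, "az": 0, "hand": -1}]}}

```text
time_s: 36.72
eef_pos: [557.9, 113.5, 222.4]
ee_rot: [0.671, 0.218, 0.674, -0.219]
force: [0.4, -0.2, -0.7]
grip_width: 0.171
```

Call:
{"api": "carry_out", "payload": {"targets": [{"x": 0, "y": 0, "z": 0, "ax": 0, "ay": 0, "az": 0, "hand": -1}, {"x": 0, "y": 0, "z": 0, "ax": 0, "ay": 0, "az": 0, "hand": -1}, {"x": 0, "y": 0, "z": 0, "ax": 0, "ay": 0, "az": 0, "hand": -1}]}}

```text
time_s: 37.1
eef_pos: [557.9, 110.1, 224.1]
ee_rot: [0.672, 0.219, 0.673, -0.219]
force: [-0.3, -0.9, -1.2]
grip_width: 0.173
```

```bash
python3 -c "
from h import *
delta((557.7,111.4,112.6),0.942)
"
```

```text
t 37.1 tcp [557.9 110.1 224.1] yaw 0.94 F [-0.3 -0.9 -1.2] grip 0.173 -> d [-0.0002  0.0013 -0.1115] rot [ 0.    -0.001  0.002]
```

Call:
{"api": "carry_out", "payload": {"targets": [{"x": 0, "y": 0.0008, "z": -0.04, "ax": 0, "ay": 0, "az": 0, "hand": -1}, {"x": 0, "y": 0.0008, "z": -0.065, "ax": 0, "ay": 0, "az": 0, "hand": -1}, {"x": 0, "y": 0.0008, "z": -0.09, "ax": 0, "ay": 0, "az": 0, "hand": -1}, {"x": 0, "y": 0.0008, "z": -0.104, "ax": 0, "ay": 0, "az": 0, "hand": -1}, {"x": 0, "y": 0.0008, "z": -0.109, "ax": 0, "ay": 0, "az": 0, "hand": -1}]}}

```text
time_s: 37.72
eef_pos: [558.1, 111.5, 115.2]
ee_rot: [0.672, 0.219, 0.673, -0.219]
force: [0.2, -0.3, -0.1]
grip_width: 0.174
```

Call:
{"api": "carry_out", "payload": {"targets": [{"x": 0, "y": 0, "z": -0.001, "ax": 0, "ay": 0, "az": 0, "hand": -1}, {"x": 0, "y": 0, "z": -0.002, "ax": 0, "ay": 0, "az": 0, "hand": -1}, {"x": 0, "y": 0, "z": -0.003, "ax": 0, "ay": 0, "az": 0, "hand": -1}, {"x": 0, "y": 0, "z": -0.0036, "ax": 0, "ay": 0, "az": 0, "hand": -1}, {"x": 0, "y": 0, "z": -0.0036, "ax": 0, "ay": 0, "az": 0, "hand": -1}]}}

```text
time_s: 38.35
eef_pos: [558.5, 112.0, 112.7]
ee_rot: [0.673, 0.219, 0.672, -0.219]
force: [-2.3, -0.9, 6.5]
grip_width: 0.177
```

Call:
{"api": "carry_out", "payload": {"targets": [{"x": 0, "y": 0, "z": 0, "ax": 0, "ay": 0, "az": 0, "hand": 0}, {"x": 0, "y": 0, "z": 0, "ax": 0, "ay": 0, "az": 0, "hand": 0}, {"x": 0, "y": 0, "z": 0.03, "ax": 0, "ay": 0, "az": 0, "hand": 0}, {"x": 0, "y": 0, "z": 0.08, "ax": 0, "ay": 0, "az": 0, "hand": 0}, {"x": 0, "y": 0, "z": 0.105, "ax": 0, "ay": 0, "az": 0, "hand": 0}]}}

```text
time_s: 38.98
eef_pos: [558.7, 112.1, 219.4]
ee_rot: [0.673, 0.219, 0.671, -0.218]
force: [-0.1, -0.3, -0.5]
grip_width: 0.5
```

Call:
{"api": "carry_out", "payload": {"targets": [{"x": -0.002, "y": -0.052, "z": 0, "ax": 0, "ay": 0, "az": 0.12, "hand": 0}, {"x": -0.004, "y": -0.108, "z": 0, "ax": 0, "ay": 0, "az": 0.25, "hand": 0}, {"x": -0.006, "y": -0.164, "z": 0, "ax": 0, "ay": 0, "az": 0.38, "hand": 0}, {"x": -0.009, "y": -0.22, "z": 0, "ax": 0, "ay": 0, "az": 0.51, "hand": 0}, {"x": -0.012, "y": -0.276, "z": 0, "ax": 0, "ay": 0, "az": 0.629, "hand": 0}]}}

```text
time_s: 39.6
eef_pos: [545.8, -165.8, 216.8]
ee_rot: [0.707, -0.001, 0.707, 0.002]
force: [0.3, 0.4, 0.2]
grip_width: 0.502
```

Call:
{"api": "carry_out", "payload": {"targets": [{"x": -0.002, "y": -0.05, "z": 0, "ax": 0, "ay": 0, "az": 0, "hand": 0}, {"x": -0.0035, "y": -0.09, "z": 0, "ax": 0, "ay": 0, "az": 0, "hand": 0}, {"x": -0.0035, "y": -0.09, "z": 0, "ax": 0, "ay": 0, "az": 0, "hand": 0}, {"x": -0.0035, "y": -0.09, "z": 0, "ax": 0, "ay": 0, "az": 0, "hand": 0}]}}

```text
time_s: 40.1
eef_pos: [542.7, -253.4, 216.7]
ee_rot: [0.707, 0.0, 0.707, 0.0]
force: [0.0, 1.5, 0.1]
grip_width: 0.5
```

```bash
python3 -c "
from h import *
o,it,im=caps()
for r in o: print(*r)
delta((543,-254,68.5),1.571)
"
```

```text
[278.2 198.5] [363.9 246.4] [603.7  54.5 124.5] 0.5 54 121
[222. 204.] [423.6 298.1] [620.3 179.3  66.2] 0.8 85 234
[241.8 202.2] [403.3 250.6] [598.6 125.8 136.1] 0.8 47 242
[261.  205.2] [384.4 248.2] [592.6  89.4 125.4] 0.5 57 120
[249.3 223.4] [403.3 250.6] [561.7 116.  110. ] 2.3 53 242
[541.9 275.9] [199.9 170.5] [ 408.7 -468.7   60. ] 5.6 56 62
t 40.2 tcp [ 542.9 -252.9  217. ] yaw 1.572 F [0.4 0.2 0.4] grip 0.499 -> d [ 1.000e-04 -1.100e-03 -1.485e-01] rot [-0.    -0.    -0.001]
```

Call:
{"api": "carry_out", "payload": {"targets": [{"x": 0, "y": -0.001, "z": -0.05, "ax": 0, "ay": 0, "az": 0, "hand": 0}, {"x": 0, "y": -0.001, "z": -0.1, "ax": 0, "ay": 0, "az": 0, "hand": 0}, {"x": 0, "y": -0.001, "z": -0.135, "ax": 0, "ay": 0, "az": 0, "hand": 0}, {"x": 0, "y": -0.001, "z": -0.1483, "ax": 0, "ay": 0, "az": 0, "hand": 0}, {"x": 0, "y": -0.001, "z": -0.1483, "ax": 0, "ay": 0, "az": 0, "hand": 0}]}}

```text
time_s: 40.83
eef_pos: [542.9, -254.6, 68.9]
ee_rot: [0.707, -0.0, 0.707, 0.0]
force: [0.4, 0.1, -0.4]
grip_width: 0.505
```

Call:
{"api": "carry_out", "payload": {"targets": [{"x": 0, "y": 0, "z": 0, "ax": 0, "ay": 0, "az": 0, "hand": -1}, {"x": 0, "y": 0, "z": 0, "ax": 0, "ay": 0, "az": 0, "hand": -1}, {"x": 0, "y": 0, "z": 0, "ax": 0, "ay": 0, "az": 0, "hand": -1}, {"x": 0, "y": 0, "z": 0, "ax": 0, "ay": 0, "az": 0, "hand": -1}, {"x": 0, "y": 0, "z": 0, "ax": 0, "ay": 0, "az": 0, "hand": -1}]}}

```text
time_s: 41.45
eef_pos: [543.4, -255.2, 70.2]
ee_rot: [0.708, -0.001, 0.706, -0.0]
force: [-0.5, 2.2, 7.6]
grip_width: 0.175
```

Call:
{"api": "carry_out", "payload": {"targets": [{"x": 0, "y": 0, "z": 0.05, "ax": 0, "ay": 0, "az": 0, "hand": -1}, {"x": 0, "y": 0, "z": 0.1, "ax": 0, "ay": 0, "az": 0, "hand": -1}, {"x": 0, "y": 0, "z": 0.158, "ax": 0, "ay": 0, "az": 0, "hand": -1}, {"x": 0, "y": 0, "z": 0.158, "ax": 0, "ay": 0, "az": 0, "hand": -1}, {"x": 0, "y": 0, "z": 0.158, "ax": 0, "ay": 0, "az": 0, "hand": -1}]}}

```text
time_s: 42.08
eef_pos: [542.3, -254.8, 225.9]
ee_rot: [0.707, 0.0, 0.707, 0.0]
force: [-0.2, 0.7, -1.6]
grip_width: 0.176
```

```bash
python3 -c "
from h import *
delta((628.3,88.5,216),1.571)
"
```

```text
t 42.08 tcp [ 542.3 -254.8  225.9] yaw 1.571 F [-0.2  0.7 -1.6] grip 0.176 -> d [ 0.086   0.3433 -0.0099] rot [-0.001 -0.001  0.   ]
```

Call:
{"api": "carry_out", "payload": {"targets": [{"x": 0.012, "y": 0.05, "z": 0, "ax": 0, "ay": 0, "az": 0, "hand": -1}, {"x": 0.026, "y": 0.105, "z": 0, "ax": 0, "ay": 0, "az": 0, "hand": -1}, {"x": 0.04, "y": 0.16, "z": 0, "ax": 0, "ay": 0, "az": 0, "hand": -1}, {"x": 0.054, "y": 0.215, "z": 0, "ax": 0, "ay": 0, "az": 0, "hand": -1}, {"x": 0.067, "y": 0.268, "z": 0, "ax": 0, "ay": 0, "az": 0, "hand": -1}]}}

```text
time_s: 42.7
eef_pos: [609.3, 14.9, 224.7]
ee_rot: [0.706, 0.0, 0.708, 0.0]
force: [1.3, 0.4, -0.2]
grip_width: 0.174
```

Call:
{"api": "carry_out", "payload": {"targets": [{"x": 0.012, "y": 0.05, "z": 0, "ax": 0, "ay": 0, "az": 0, "hand": -1}, {"x": 0.0182, "y": 0.0753, "z": 0, "ax": 0, "ay": 0, "az": 0, "hand": -1}, {"x": 0.0182, "y": 0.0753, "z": 0, "ax": 0, "ay": 0, "az": 0, "hand": -1}, {"x": 0.0182, "y": 0.0753, "z": 0, "ax": 0, "ay": 0, "az": 0, "hand": -1}, {"x": 0.0182, "y": 0.0753, "z": 0, "ax": 0, "ay": 0, "az": 0, "hand": -1}]}}

```text
time_s: 43.32
eef_pos: [627.7, 87.2, 226.3]
ee_rot: [0.707, 0.0, 0.707, -0.0]
force: [-0.9, 0.0, -1.1]
grip_width: 0.175
```

```bash
python3 -c "
from h import *
delta((627.6,88.5,112.2),1.571)
"
```

```text
t 43.33 tcp [627.7  87.2 226.3] yaw 1.57 F [-0.9  0.  -1.1] grip 0.175 -> d [-1.000e-04  1.300e-03 -1.141e-01] rot [ 0.    -0.001  0.001]
```

Call:
{"api": "carry_out", "payload": {"targets": [{"x": -0.0003, "y": 0.0008, "z": -0.04, "ax": 0, "ay": 0, "az": 0, "hand": -1}, {"x": -0.0003, "y": 0.0008, "z": -0.067, "ax": 0, "ay": 0, "az": 0, "hand": -1}, {"x": -0.0003, "y": 0.0008, "z": -0.092, "ax": 0, "ay": 0, "az": 0, "hand": -1}, {"x": -0.0003, "y": 0.0008, "z": -0.107, "ax": 0, "ay": 0, "az": 0, "hand": -1}, {"x": -0.0003, "y": 0.0008, "z": -0.1115, "ax": 0, "ay": 0, "az": 0, "hand": -1}]}}

```text
time_s: 43.95
eef_pos: [627.4, 88.6, 114.6]
ee_rot: [0.707, 0.0, 0.707, -0.0]
force: [0.2, -0.4, -0.0]
grip_width: 0.175
```

Call:
{"api": "carry_out", "payload": {"targets": [{"x": 0, "y": 0, "z": -0.001, "ax": 0, "ay": 0, "az": 0, "hand": -1}, {"x": 0, "y": 0, "z": -0.002, "ax": 0, "ay": 0, "az": 0, "hand": -1}, {"x": 0, "y": 0, "z": -0.003, "ax": 0, "ay": 0, "az": 0, "hand": -1}, {"x": 0, "y": 0, "z": -0.0036, "ax": 0, "ay": 0, "az": 0, "hand": -1}, {"x": 0, "y": 0, "z": -0.0036, "ax": 0, "ay": 0, "az": 0, "hand": -1}]}}

```text
time_s: 44.58
eef_pos: [627.8, 89.1, 112.2]
ee_rot: [0.707, -0.0, 0.707, 0.0]
force: [-0.7, 0.5, 3.8]
grip_width: 0.172
```

Call:
{"api": "carry_out", "payload": {"targets": [{"x": 0, "y": 0, "z": 0, "ax": 0, "ay": 0, "az": 0, "hand": 0}, {"x": 0, "y": 0, "z": 0, "ax": 0, "ay": 0, "az": 0, "hand": 0}, {"x": 0, "y": 0, "z": 0.03, "ax": 0, "ay": 0, "az": 0, "hand": 0}, {"x": 0, "y": 0, "z": 0.08, "ax": 0, "ay": 0, "az": 0, "hand": 0}, {"x": 0, "y": 0, "z": 0.105, "ax": 0, "ay": 0, "az": 0, "hand": 0}]}}

```text
time_s: 45.2
eef_pos: [628.1, 89.1, 219.2]
ee_rot: [0.708, -0.0, 0.706, 0.0]
force: [1.0, -0.6, -0.9]
grip_width: 0.505
```

Call:
{"api": "carry_out", "payload": {"targets": [{"x": -0.004, "y": -0.03, "z": 0, "ax": 0, "ay": 0, "az": -0.17, "hand": 0}, {"x": -0.008, "y": -0.06, "z": 0, "ax": 0, "ay": 0, "az": -0.34, "hand": 0}, {"x": -0.012, "y": -0.09, "z": 0, "ax": 0, "ay": 0, "az": -0.51, "hand": 0}, {"x": -0.016, "y": -0.12, "z": 0, "ax": 0, "ay": 0, "az": -0.68, "hand": 0}, {"x": -0.02, "y": -0.15, "z": 0, "ax": 0, "ay": 0, "az": -0.85, "hand": 0}]}}

```text
time_s: 45.82
eef_pos: [607.3, -61.9, 216.3]
ee_rot: [0.643, 0.293, 0.644, -0.293]
force: [-0.9, -0.0, 0.8]
grip_width: 0.502
```

Call:
{"api": "carry_out", "payload": {"targets": [{"x": -0.004, "y": -0.03, "z": 0, "ax": 0, "ay": 0, "az": -0.17, "hand": 0}, {"x": -0.008, "y": -0.06, "z": 0, "ax": 0, "ay": 0, "az": -0.34, "hand": 0}, {"x": -0.012, "y": -0.09, "z": 0, "ax": 0, "ay": 0, "az": -0.51, "hand": 0}, {"x": -0.016, "y": -0.12, "z": 0, "ax": 0, "ay": 0, "az": -0.68, "hand": 0}, {"x": -0.02, "y": -0.15, "z": 0, "ax": 0, "ay": 0, "az": -0.85, "hand": 0}]}}

```text
time_s: 46.45
eef_pos: [587.3, -211.9, 216.3]
ee_rot: [-0.465, -0.532, -0.465, 0.533]
force: [0.5, -0.6, -0.8]
grip_width: 0.503
```

Call:
{"api": "carry_out", "payload": {"targets": [{"x": -0.004, "y": -0.04, "z": 0, "ax": 0, "ay": 0, "az": -0.17, "hand": 0}, {"x": -0.007, "y": -0.08, "z": 0, "ax": 0, "ay": 0, "az": -0.34, "hand": 0}, {"x": -0.01, "y": -0.11, "z": 0, "ax": 0, "ay": 0, "az": -0.51, "hand": 0}, {"x": -0.013, "y": -0.144, "z": 0, "ax": 0, "ay": 0, "az": -0.68, "hand": 0}, {"x": -0.013, "y": -0.144, "z": 0, "ax": 0, "ay": 0, "az": -0.813, "hand": 0}]}}

```text
time_s: 47.08
eef_pos: [573.7, -357.2, 215.6]
ee_rot: [-0.216, -0.673, -0.216, 0.674]
force: [0.7, 0.1, 0.1]
grip_width: 0.498
```

Call:
{"api": "carry_out", "payload": {"targets": [{"x": 0, "y": 0, "z": 0, "ax": 0, "ay": 0, "az": 0, "hand": 0}, {"x": 0, "y": 0, "z": 0, "ax": 0, "ay": 0, "az": 0, "hand": 0}]}}

```text
time_s: 47.32
eef_pos: [574.7, -354.5, 216.5]
ee_rot: [-0.22, -0.672, -0.22, 0.672]
force: [0.1, 0.3, 0.3]
grip_width: 0.495
```

```bash
python3 -c "
from h import *
o,it,im=caps()
for r in o: print(*r)
delta((574.8,-355.3,68.5),-0.942)
T=[b for b in blobs(it,*RED)[0] if 230<b[0][0]<300]
for b in T: print('top',b[0],onz('top',b[0],125).round(1),b[1])
cv2.imwrite('pics/d5.png',np.hstack([cv2.resize(i,None,fx=4,fy=4,interpolation=cv2.INTER_CUBIC) for i in (im[200:330,335:435],it[150:280,220:320])]))
"
```

```text
[259.5 188.9] [380.9 253.7] [623.   91.9 133.5] 4.8 46 249
[278.2 198.5] [363.9 246.4] [603.7  54.5 124.5] 0.5 54 121
[222.  204.1] [423.6 298. ] [620.1 179.2  66.3] 0.9 86 234
[242.  202.3] [403.2 250.8] [598.5 125.6 135.5] 0.9 47 242
[249.3 223.4] [403.2 250.8] [561.9 116.  109.6] 2.5 53 242
t 47.42 tcp [ 574.7 -354.5  216.6] yaw -0.94 F [ 0.1 -0.2  0.1] grip 0.497 -> d [ 1.000e-04 -8.000e-04 -1.481e-01] rot [ 0.     0.    -0.002]
top [259.5 188.9] [626.7  90.7 125. ] 46
top [278.2 198.5] [603.4  54.7 125. ] 54
top [242.  202.3] [601.9 127.  125. ] 47
top [261.1 205.7] [591.6  89.5 125. ] 50
top [249.3 223.4] [557.5 114.7 125. ] 53
```

View pics/d5.png

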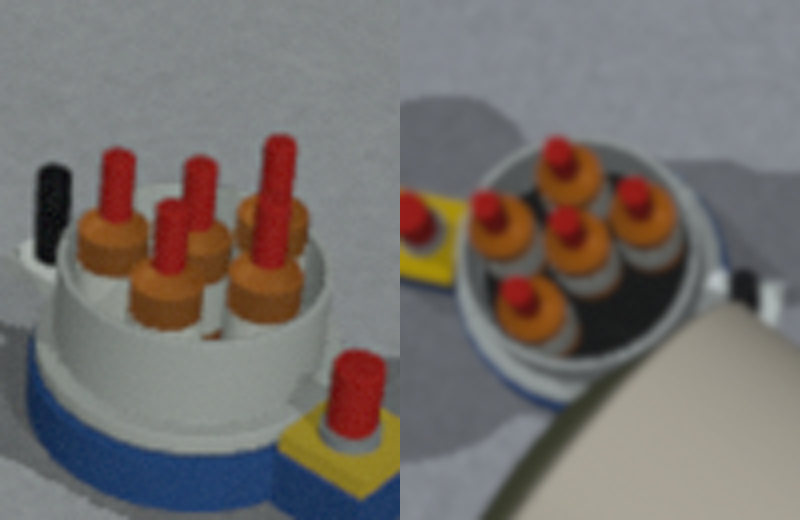

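Five bottles stand upright in the drum, with tops in the top view at (260,189), (278,198), (242,202), (261,206) and (249,223). The free slot is at lower right.

Call:
{"api": "carry_out", "payload": {"targets": [{"x": 0, "y": -0.0007, "z": -0.05, "ax": 0, "ay": 0, "az": 0, "hand": 0}, {"x": 0, "y": -0.0007, "z": -0.1, "ax": 0, "ay": 0, "az": 0, "hand": 0}, {"x": 0, "y": -0.0007, "z": -0.135, "ax": 0, "ay": 0, "az": 0, "hand": 0}, {"x": 0, "y": -0.0007, "z": -0.148, "ax": 0, "ay": 0, "az": 0, "hand": 0}, {"x": 0, "y": -0.0007, "z": -0.148, "ax": 0, "ay": 0, "az": 0, "hand": 0}]}}

```text
time_s: 48.05
eef_pos: [574.7, -355.6, 68.8]
ee_rot: [0.219, 0.672, 0.219, -0.672]
force: [0.7, -0.5, 0.8]
grip_width: 0.502
```

Call:
{"api": "carry_out", "payload": {"targets": [{"x": 0, "y": 0, "z": 0, "ax": 0, "ay": 0, "az": 0, "hand": -1}, {"x": 0, "y": 0, "z": 0, "ax": 0, "ay": 0, "az": 0, "hand": -1}, {"x": 0, "y": 0, "z": 0, "ax": 0, "ay": 0, "az": 0, "hand": -1}, {"x": 0, "y": 0, "z": 0, "ax": 0, "ay": 0, "az": 0, "hand": -1}, {"x": 0, "y": 0, "z": 0, "ax": 0, "ay": 0, "az": 0, "hand": -1}]}}

```text
time_s: 48.68
eef_pos: [575.1, -355.9, 70.3]
ee_rot: [0.219, 0.673, 0.218, -0.672]
force: [-0.7, 1.2, 5.6]
grip_width: 0.179
```

Call:
{"api": "carry_out", "payload": {"targets": [{"x": 0, "y": 0, "z": 0.05, "ax": 0, "ay": 0, "az": 0, "hand": -1}, {"x": 0, "y": 0, "z": 0.1, "ax": 0, "ay": 0, "az": 0, "hand": -1}, {"x": 0, "y": 0, "z": 0.158, "ax": 0, "ay": 0, "az": 0, "hand": -1}, {"x": 0, "y": 0, "z": 0.158, "ax": 0, "ay": 0, "az": 0, "hand": -1}, {"x": 0, "y": 0, "z": 0.158, "ax": 0, "ay": 0, "az": 0, "hand": -1}]}}

```text
time_s: 49.3
eef_pos: [574.3, -355.4, 225.8]
ee_rot: [-0.218, -0.672, -0.219, 0.673]
force: [0.4, 0.8, -1.2]
grip_width: 0.177
```

```bash
python3 -c "
from h import *
delta((557.9,65.8,226),-0.942)
"
```

```text
t 49.3 tcp [ 574.3 -355.4  225.8] yaw -0.942 F [ 0.4  0.8 -1.2] grip 0.177 -> d [-1.640e-02  4.212e-01  2.000e-04] rot [-0.001 -0.001 -0.   ]
```

Call:
{"api": "carry_out", "payload": {"targets": [{"x": -0.002, "y": 0.05, "z": 0, "ax": 0, "ay": 0, "az": 0, "hand": -1}, {"x": -0.004, "y": 0.105, "z": 0, "ax": 0, "ay": 0, "az": 0, "hand": -1}, {"x": -0.006, "y": 0.16, "z": 0, "ax": 0, "ay": 0, "az": 0, "hand": -1}, {"x": -0.008, "y": 0.215, "z": 0, "ax": 0, "ay": 0, "az": 0, "hand": -1}, {"x": -0.01, "y": 0.27, "z": 0, "ax": 0, "ay": 0, "az": 0, "hand": -1}]}}

```text
time_s: 49.92
eef_pos: [563.7, -83.7, 224.9]
ee_rot: [-0.218, -0.672, -0.219, 0.673]
force: [0.8, 0.1, -0.5]
grip_width: 0.176
```

Call:
{"api": "carry_out", "payload": {"targets": [{"x": -0.002, "y": 0.055, "z": 0, "ax": 0, "ay": 0, "az": 0, "hand": -1}, {"x": -0.004, "y": 0.11, "z": 0, "ax": 0, "ay": 0, "az": 0, "hand": -1}, {"x": -0.0064, "y": 0.1512, "z": 0, "ax": 0, "ay": 0, "az": 0, "hand": -1}, {"x": -0.0064, "y": 0.1512, "z": 0, "ax": 0, "ay": 0, "az": 0, "hand": -1}, {"x": -0.0064, "y": 0.1512, "z": 0, "ax": 0, "ay": 0, "az": 0, "hand": -1}]}}

```text
time_s: 50.55
eef_pos: [557.9, 65.1, 225.5]
ee_rot: [-0.218, -0.672, -0.219, 0.673]
force: [-0.1, -0.2, -0.9]
grip_width: 0.179
```

Call:
{"api": "carry_out", "payload": {"targets": [{"x": 0, "y": 0, "z": 0, "ax": 0, "ay": 0, "az": 0, "hand": -1}, {"x": 0, "y": 0, "z": 0, "ax": 0, "ay": 0, "az": 0, "hand": -1}]}}

```text
time_s: 50.8
eef_pos: [558.2, 64.7, 226.3]
ee_rot: [-0.218, -0.672, -0.218, 0.673]
force: [-0.3, 0.4, -0.4]
grip_width: 0.177
```

```bash
python3 -c "
from h import *
delta((557.9,65.8,112.3),-0.942)
"
```

```text
t 50.8 tcp [558.2  64.7 226.3] yaw -0.943 F [-0.3  0.4 -0.4] grip 0.177 -> d [-0.0003  0.0011 -0.114 ] rot [ 0.    -0.     0.001]
```

Call:
{"api": "carry_out", "payload": {"targets": [{"x": -0.0003, "y": 0.0006, "z": -0.04, "ax": 0, "ay": 0, "az": 0, "hand": -1}, {"x": -0.0003, "y": 0.0006, "z": -0.067, "ax": 0, "ay": 0, "az": 0, "hand": -1}, {"x": -0.0003, "y": 0.0006, "z": -0.092, "ax": 0, "ay": 0, "az": 0, "hand": -1}, {"x": -0.0003, "y": 0.0006, "z": -0.107, "ax": 0, "ay": 0, "az": 0, "hand": -1}, {"x": -0.0003, "y": 0.0006, "z": -0.1115, "ax": 0, "ay": 0, "az": 0, "hand": -1}]}}

```text
time_s: 51.42
eef_pos: [557.8, 66.0, 114.5]
ee_rot: [-0.218, -0.672, -0.219, 0.673]
force: [0.3, 0.9, -1.1]
grip_width: 0.173
```

Call:
{"api": "carry_out", "payload": {"targets": [{"x": 0, "y": 0, "z": -0.001, "ax": 0, "ay": 0, "az": 0, "hand": -1}, {"x": 0, "y": 0, "z": -0.002, "ax": 0, "ay": 0, "az": 0, "hand": -1}, {"x": 0, "y": 0, "z": -0.003, "ax": 0, "ay": 0, "az": 0, "hand": -1}, {"x": 0, "y": 0, "z": -0.0036, "ax": 0, "ay": 0, "az": 0, "hand": -1}, {"x": 0, "y": 0, "z": -0.0036, "ax": 0, "ay": 0, "az": 0, "hand": -1}]}}

```text
time_s: 52.05
eef_pos: [558.2, 66.3, 112.3]
ee_rot: [0.219, 0.673, 0.219, -0.672]
force: [-1.1, 0.8, 5.3]
grip_width: 0.181
```

Call:
{"api": "carry_out", "payload": {"targets": [{"x": 0, "y": 0, "z": 0, "ax": 0, "ay": 0, "az": 0, "hand": 0}, {"x": 0, "y": 0, "z": 0, "ax": 0, "ay": 0, "az": 0, "hand": 0}, {"x": 0, "y": 0, "z": 0.03, "ax": 0, "ay": 0, "az": 0, "hand": 0}, {"x": 0, "y": 0, "z": 0.08, "ax": 0, "ay": 0, "az": 0, "hand": 0}, {"x": 0, "y": 0, "z": 0.12, "ax": 0, "ay": 0, "az": 0, "hand": 0}]}}

```text
time_s: 52.68
eef_pos: [557.9, 66.2, 233.2]
ee_rot: [0.219, 0.673, 0.219, -0.672]
force: [0.5, 0.6, -0.4]
grip_width: 0.498
```

Call:
{"api": "carry_out", "payload": {"targets": [{"x": -0.02, "y": -0.055, "z": 0, "ax": 0, "ay": 0, "az": 0, "hand": 0}, {"x": -0.04, "y": -0.11, "z": 0, "ax": 0, "ay": 0, "az": 0, "hand": 0}, {"x": -0.06, "y": -0.165, "z": 0, "ax": 0, "ay": 0, "az": 0, "hand": 0}, {"x": -0.08, "y": -0.22, "z": 0, "ax": 0, "ay": 0, "az": 0, "hand": 0}, {"x": -0.1, "y": -0.275, "z": 0, "ax": 0, "ay": 0, "az": 0, "hand": 0}]}}

```text
time_s: 53.3
eef_pos: [456.9, -210.5, 231.4]
ee_rot: [0.219, 0.672, 0.219, -0.672]
force: [1.1, 0.4, -0.3]
grip_width: 0.501
```

Call:
{"api": "carry_out", "payload": {"targets": [{"x": -0.02, "y": -0.055, "z": 0, "ax": 0, "ay": 0, "az": 0, "hand": 0}, {"x": -0.04, "y": -0.1, "z": 0, "ax": 0, "ay": 0, "az": 0, "hand": 0}, {"x": -0.04, "y": -0.1, "z": 0, "ax": 0, "ay": 0, "az": 0, "hand": 0}, {"x": -0.04, "y": -0.1, "z": 0, "ax": 0, "ay": 0, "az": 0, "hand": 0}]}}

```text
time_s: 53.8
eef_pos: [418.0, -308.3, 231.3]
ee_rot: [0.218, 0.672, 0.219, -0.672]
force: [0.5, 0.3, -0.6]
grip_width: 0.503
```

```bash
python3 -c "
from h import *
o,it,im=caps()
T=[b for b in blobs(it,*RED)[0] if 215<b[0][0]<300]
for b in T: print('top',b[0],onz('top',b[0],125).round(1),b[1])
print([b[:2] for b in blobs(im,*RED)[0]])
a=cv2.resize(im[130:370,150:460],None,fx=1.5,fy=1.5);b=cv2.resize(it[150:270,200:320],None,fx=3,fy=3,interpolation=cv2.INTER_CUBIC)
cv2.imwrite('pics/z.png',np.hstack([cv2.resize(a,(440,340)),cv2.resize(b,(340,340))]))
"
```

```text
top [259.7 189.1] [626.3  90.3 125. ] 50
top [278.1 198.6] [603.3  54.9 125. ] 58
top [222.1 203.9] [602.1 166.6 125. ] 96
top [241.8 202.1] [602.3 127.4 125. ] 57
top [261.3 205.8] [591.3  89.1 125. ] 57
top [273.7 220.7] [558.7  66.5 125. ] 55
top [249.3 223.4] [557.5 114.7 125. ] 61
[(array([200.1, 170.4]), np.int32(65)), (array([221.3, 180.6]), np.int32(353)), (array([190.3, 176.4]), np.int32(32)), (array([259.8, 192.9]), np.int32(76)), (array([380.3, 248.3]), np.int32(372)), (array([403.1, 250.6]), np.int32(250)), (array([363.8, 246.3]), np.int32(126)), (array([423.5, 297.9]), np.int32(240))]
```

```bash
python3 -c "
from rig import finish_job
print(finish_job())"
```

```text
the job is handed in; nothing more can be done
None
```

I finished the job and handed it in at about 54 s of the 210 s allowed. The hand-in gives no verdict, so whether it passed is not confirmed.

- **Drum and pin:** I turned the drum about -1.17 rad by its handle until the holes lined up, then pushed the pin home. It met resistance at the right depth (8.7 N), and a picture showed the collar resting on the lug. Its red top stayed at the same pixels through to the last measurement.
- **Bottles:** Six amber bottles were present, and all six are in the drum, one in the middle and five around it. One was knocked aside mid-run, so the first grip on it closed on nothing. I found it again and placed it.
- **Last checks:** All six tops read 1 to 41 mm from the drum centre, against a limit of 48 mm. No other red tops were left on the bench except the rack's and the turquoise decoy's. The arm was parked clear of everything.
- **Gaps and disagreements:**
  - I had used up the 16 pictures, so the final look was refused. The sixth bottle standing upright rests on its top's measured position and the contact force when it was set down.
  - Camera and arm positions disagreed by 2 to 3 mm around the drum, so I spaced the bottles to allow for that.
  - I did not re-measure the jar and the rack. I never went near either.

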